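Shut the strip case under the shelf

TASK

The case of lead strips under the small shelf stands open. Bring its lid forward and lower it under control, without ever letting it fall, and then press it down until its spring catch clicks and the lid stays fully shut by itself. Do not press hard on the lid's panel, leave the jar, the clip box and the setup block where they stand, and take the gripper away.

Things in the scene. Friction and masses are not known exactly. Their poses are not given: they have to be found in the camera images.
- station: Fixed storage station, all mm. Dark steel base plate x -70..145, y -100..100, 6 thick; on it a grey open case, outside x -62..58, y -65..65, rim at z 45, two strip carriers fixed inside. Uprights at x 117..139, y +-81..95 carry an overhead shelf. Origin on the table under the case, z up; its -x side is the front, turned to the robot within 30 degrees.
- shelf_edge (a point): Middle of the lower front edge of the overhead shelf board: station x 105, y 0, z 305 mm. Board x 105..177, y -100..100, 10 thick, things fixed on it up to z 350. The open lid's bar lies just under this edge, so a gripper pointing straight down hits the shelf: lean it 35 to 45 degrees back to the front, fingers pointing down and to station +x. Axes as station.
- lid (a joint): Lid angle, rad: 0 shut, 1.57 upright, 1.95 open stop. Starts at 1.80 to 1.92, leaning back, held by hinge friction (0.11 N m). Well forward of upright the lid (0.23 to 0.32 kg) falls if let go. Lowered gently it comes to rest on a spring ball catch at about 0.12; from there a push of about 6 to 12 N at lid_press snaps it over the catch, to a rigid stop at 0, where it stays.
- lid_hinge (a point): Middle of the lid's hinge line: station x 58, y 0, z 45 mm. Its frame is the lid's: the panel reaches 124 mm along its own -x, z points out of the outer face (up when shut), y is the hinge line and equals the station's y. The lid opens by turning about +y.
- lid_bar (a point): Middle of the round steel bar of the U-shaped handle at the lid's free edge: 10 mm diameter, parallel to the hinge, 80 mm clear between its legs, lid x -158, z 6.5 mm, centre 34 mm past the panel's edge, so that fingers can straddle it; it can turn between the fingers as the lid swings. Shut: station x -100, z 51.5 mm. Axes as lid_hinge.
- lid_press (a point): Point on the outer face of the lid's panel at mid-width near the free edge, where the lid is to be pressed: lid x -105, z 6 mm, 19 mm from the edge. With the lid shut: station x -47, z 51 mm. Axes as lid_hinge.
- lid_panel: The lid's panel, aluminium frame with a clear window, 124 x 132 x 5 mm; origin on the hinge line, same axes as lid_hinge; the panel lies 1 to 6 mm along its z from the hinge line. A push of more than 60 N cracks it.
- flux_jar: Orange jar with black lid, 48 mm diameter, 50 mm high, loose, to the left of the station; origin at the centre of its underside. A bystander.
- clip_box: Small blue box with clear lid, 44 x 70 x 30 mm high, loose, to the right of the station; origin at the centre of its underside. A bystander.
- setup_block: Metal height-setting block with a pin, 28 x 40 x 32 mm high, loose, front right of the station; origin at the centre of its underside. A bystander.

How it is judged:
By the outcome, as a careful person would: the job done as asked, in the order asked, and still so for the second after the job is handed in, with the robot touching nothing.
It also fails if it takes over 61 s, if anything falls off the work surface, if the arm or the gripper's body presses on something with over 40 N, if the wrist force passes 120 N, or if a joint passes its speed limit or range.

ROBOT

A 7-joint arm with a two-finger parallel gripper is mounted at the origin on the work surface; the furniture and walls round the work are solid. World frame = base frame: x ahead of the robot, y to its left, z up, the work surface at z = 0. Lengths are in mm, angles in rad, forces in N, time in s.
With the tool pointing down it reaches from about 400 to 875 mm from the base axis. Payload 4.4 kg.
Tool frame: the origin (TCP) lies midway between the tips of the shut fingers; the grasp point (between the pads) lies 19 mm behind it; x points along the fingers, z is the direction in which the jaws open and shut, and the axes are right-handed (so a half turn about x gives the same grasp; the last joint's range is limited). The gripper opens to 85 mm and grips with 20 to 120 N. Pads are 22 mm wide; open, the fingers measure 114 mm over their backs; the gripper's body (76 mm by 85 mm) begins 54 mm behind the grasp point. The pads swing forward as they close: fully open they stand 13 mm farther back than shut.
Start: joints at [-1.389, 0.628, 0.038, 1.517, -0.027, 0.996, -0.02], TCP at [159.4, 630.166, 197.913] pointing down, gripper open.
Joint ranges: [-3.06, 3.06], [-0.37, 2.12], [-1.25, 1.32], [0.18, 2.47], [-1.1, 4.24], [0.23, 1.98], [-2.94, 2.94]. Speed limits (rad/s): [2.57, 2.57, 3.14, 3.14, 3.14, 3.14, 3.14].

INTERFACE

Orientations are given as [roll, pitch, yaw] about the fixed x, y, z axes, in that order (R = Rz(yaw) Ry(pitch) Rx(roll)).
In Python, from cell import ctrl gives the robot as it stands. The module is installed in compiled form; this text tells all that it offers.
- The arm moves only by the tool servo_tool, never from a script. Its argument "rows" is a list of rows, each an object of numbers: "dx", "dy", "dz": the shift along the tool's x, y, z in units of 750 mm (1.0 is 750 mm); "wx", "wy", "wz": the turn, a rotation vector about the tool's x, y, z in units of 6 degrees (1.0 is 6 degrees); "fingers": the closure, from 0 (fully open) to 1 (shut). In form: [{"dx": .., "dy": .., "dz": .., "wx": .., "wy": .., "wz": .., "fingers": ..}, ...]. A call has 1 to 5 rows; each row shifts and turns the commanded pose from where the row before left it, along the tool's axes as they then stand; what a row does not reach is not made up. A row lasts 1/8 s, in which the tool goes at most 62.5 mm and 10.7 degrees, less where a joint would pass 70% of its speed; a pose out of reach is approached as far as the arm can. A call with a number of a shift or a turn outside -1 to 1 is refused whole. A call with a gripper value outside its range is refused whole. The fingers move at their own pace and stop on an object; the grip force is fixed at half the most. Time passes only in rows, so rows that do not move let the fingers close. It gives the time, the measured TCP pose, the force and the opening at its end, in the units of the state.
- ctrl.read_state(): the state, without advancing time (a new reading comes with each control period).
- ctrl.get_image(name): name is "scene" or "top"; returns the picture (384x512x3 uint8, red, green, blue); there is no depth.
- ctrl.camera_info(name): a dict with "fovy" (degrees; the focal length in pixels is half the picture's height over the tangent of half this angle, whatever the lens; pixels are square), "cx", "cy" (the principal point, pixels), "R" (3x3) and "t" (3): a world point X has camera coordinates R X + t. Camera axes: x right, y down, z forward; pixel columns grow to the right and rows downward; lengths in mm; the calibration is good to about 2 mm. A picture is of the moment at which its call begins. camera_info takes no time and is no camera call.
- ctrl.finish_job(): hands the job in, once; it reports no verdict.
Trained networks look in the newest picture that a camera, given by its name, has taken for a name from the list of things; names that differ only in an ending like _2 or _b are one class to them, and where a whole thing is asked for, a point or a joint stands for the part that bears it (a point fixed in the world has none). Each returns a list of dicts, best first, with "conf" (0 to 1); they miss things now and then, are a little off and sometimes report something else, mostly with a low value. They report only what shows in the picture. A call takes as long as a camera call.
- ctrl.search_frame(label, camera): "extent" ([centre column, centre row, width, height] in pixels, round what is visible of it).
- ctrl.silhouettes(label, camera): "region" (384x512 bool, what is visible of it) and "extent" ([centre column, centre row, width, height] in pixels, round what is visible of it).
- ctrl.mark_of(label, camera): "point" ([column, row] in pixels: a listed point, or the origin of a listed thing).
The state is a dict: "clock": time; "qpos": joint angles; "qd": joint speeds; "tau": joint torques, N m; "eef_pos": TCP position; "tool_rot": TCP orientation; "force": force on the tool from outside, world axes, zero at the start; "torque": the same for the moment, N m; "width": finger opening in mm.
Only numpy, scipy, OpenCV 4.12 (cv2) and the standard library are available. Lean on these libraries where they do the work, as an engineer would, in place of code of your own. Each camera call takes 0.05 s, during which the arm holds its last target.

## Working session

There is one attempt and no reset: what is moved stays moved. The work goes in short steps, Python scripts to look and compute and a tool call to move; the robot and the scene stay as the last step left them, time stands still between calls to the robot, and variables do not carry over. Pictures are saved under pics/ and viewed, and the job is handed in when it is done.

Besides the shell and the picture viewer there is one more tool, called after "Request:" as name(argument=value, ...) on one line, values as JSON. servo_tool: Moves the arm, as the interface text tells. Its arguments: {"type":"object","properties":{"rows":{"type":"array"}},"required":["rows"]}

```bash
mkdir -p pics; python3 - <<'E'
from cell import ctrl
import cv2, numpy as np
s=ctrl.read_state(); print(s)
for n in ("scene","top"):
    im=ctrl.get_image(n); cv2.imwrite(f"pics/{n}0.png",im[:,:,::-1]); print(n,ctrl.camera_info(n))
    for l in ("shelf_edge","lid_hinge","lid_bar","lid_press","station","flux_jar","clip_box","setup_block"):
        print(l,[(np.round(d["point"],1).tolist(),round(d["conf"],2)) for d in ctrl.mark_of(l,n)[:3]])
print(ctrl.read_state()["clock"])
E
```

```text
{'clock': 0.0, 'qpos': array([-1.38878735,  0.62932286,  0.03841258,  1.51835016, -0.02698357,
        0.99627591, -0.01997627]), 'qd': array([-0.00021454,  0.00215781, -0.00029299, -0.00025088, -0.00040906,
        0.00168212,  0.00185977]), 'tau': array([ 2.98639297e-04, -5.63406909e+01,  1.22630686e+00, -1.93436265e+01,
        1.09468948e-02,  1.06734046e-02,  1.23699783e-05]), 'eef_pos': array([159.22852144, 629.5076046 , 197.0093801 ]), 'tool_rot': array([-3.13124787,  1.5689572 , -1.80820368]), 'force': array([-0.3365499 ,  0.20645972, -0.31706848]), 'torque': array([-0.01872799, -0.04240367, -0.00432886]), 'width': 85.39830154017783}
scene {'fovy': 44.95537391399615, 'cx': 264.62474255732235, 'cy': 201.81678678129066, 'R': array([[ 0.77156853, -0.63610652,  0.0071066 ],
       [-0.4755038 , -0.58411368, -0.65780494],
       [ 0.42258507,  0.50416238, -0.7531548 ]]), 't': array([-510.14599087,  299.6036169 ,  887.03222008])}
shelf_edge [([321.1, 133.9], 0.9)]
lid_hinge [([291.8, 225.9], 0.62)]
lid_bar [([318.2, 170.9], 0.64)]
lid_press [([305.2, 191.7], 0.89), ([241.6, 200.3], 0.2)]
station [([268.7, 249.4], 0.86)]
flux_jar [([245.2, 204.2], 0.85)]
clip_box [([301.5, 298.9], 0.74)]
setup_block [([256.3, 311.6], 0.54)]
top {'fovy': 45.070070420423264, 'cx': 251.22492481164753, 'cy': 191.60317898418282, 'R': array([[-0.01670682, -0.99983034,  0.00775694],
       [-0.99632903,  0.01599586, -0.08409876],
       [ 0.08396041, -0.00913348, -0.99642723]]), 't': array([-125.46400171,  583.31198504, 1040.14137705])}
shelf_edge [([259.8, 123.3], 0.91)]
lid_hinge [([254.4, 173.8], 0.65)]
lid_bar [([257.3, 138.1], 0.94), ([300.0, 247.5], 0.44), ([255.0, 172.3], 0.27)]
lid_press [([256.0, 150.4], 0.63), ([252.9, 173.3], 0.54)]
station [([245.7, 200.9], 0.76)]
flux_jar [([185.2, 185.2], 0.66)]
clip_box [([312.5, 208.4], 0.68)]
setup_block [([301.8, 248.4], 0.47)]
0.9
```

View pics/scene0.png

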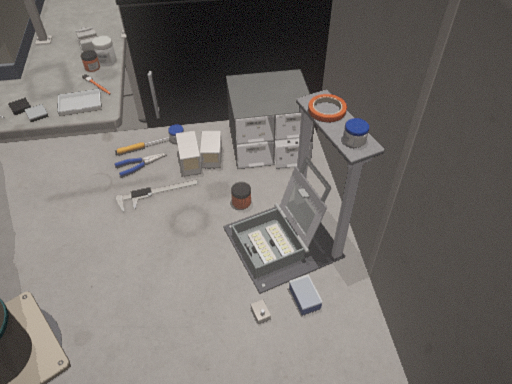

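View pics/top0.png

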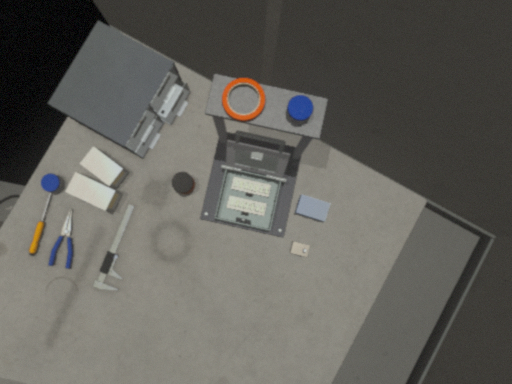

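```bash
cat > h.py <<'E'
import numpy as np
from scipy.optimize import least_squares
from scipy.spatial.transform import Rotation as Ro
from cell import ctrl
def proj(n,X):
    c=ctrl.camera_info(n); f=192/np.tan(np.radians(c["fovy"])/2)
    p=np.atleast_2d(X)@np.array(c["R"]).T+c["t"]
    return np.c_[f*p[:,0]/p[:,2]+c["cx"], f*p[:,1]/p[:,2]+c["cy"]]
def tri(us,ut):
    def r(X): return np.r_[proj("scene",X)[0]-us,proj("top",X)[0]-ut]
    s=least_squares(r,[650,0,100]); return s.x,np.round(s.fun,1)
def lidpt(x,z,a):  # station coords
    # opening rotates about +y: -x -> +z
    c,s=np.cos(a),np.sin(a)
    return np.array([58+c*x+s*z,0,45-s*x+c*z])
def st2w(p,T): 
    c,s=np.cos(T[2]),np.sin(T[2]); return np.array([T[0]+c*p[0]-s*p[1],T[1]+s*p[0]+c*p[1],p[2]])
E
python3 - <<'E'
from h import *
S={"shelf_edge":(321.1,133.9),"lid_hinge":(291.8,225.9),"lid_bar":(318.2,170.9),"lid_press":(305.2,191.7),"station":(268.7,249.4),"flux_jar":(245.2,204.2),"clip_box":(301.5,298.9),"setup_block":(256.3,311.6)}
Tt={"shelf_edge":(259.8,123.3),"lid_hinge":(254.4,173.8),"lid_bar":(257.3,138.1),"lid_press":(256.0,150.4),"station":(245.7,200.9),"flux_jar":(185.2,185.2),"clip_box":(312.5,208.4),"setup_block":(301.8,248.4)}
for k in S: print(k,*[np.round(v,1) for v in tri(S[k],Tt[k])])
def pts(p): 
    T=p[:3];a=p[3]
    return {"station":st2w([0,0,0],T),"shelf_edge":st2w([105,0,305],T),"lid_hinge":st2w([58,0,45],T),"lid_bar":st2w(lidpt(-158,6.5,a),T),"lid_press":st2w(lidpt(-105,6,a),T)}
def r(p):
    P=pts(p); return np.concatenate([np.r_[proj("scene",P[k])[0]-S[k],proj("top",P[k])[0]-Tt[k]] for k in P])
s=least_squares(r,[620,0,0,1.85],loss="soft_l1",x_scale=[10,10,.1,.1]); print(np.round(s.x,3)); print(np.round(r(s.x).reshape(-1,4),1))
P=pts(s.x); print({k:np.round(v) for k,v in P.items()})
E
```

```text
shelf_edge [ 676.5 -148.6  293.8] [ 0.9 -0.1 -0.5  0.7]
lid_hinge [ 619.8 -143.3   52.6] [-0.5  0.   0.3 -0.4]
lid_bar [ 673.9 -149.1  196.2] [-1.7  0.2  1.  -1.3]
lid_press [ 654.9 -144.1  142.9] [ 0.9 -0.1 -0.5  0.7]
station [ 565.7 -124.4  -10.5] [-1.8  0.1  1.  -1.5]
flux_jar [606.   18.3  -8.4] [-2.3  0.1  1.2 -1.8]
clip_box [ 538.1 -275.9    2.3] [ 1.5 -0.1 -1.   1.4]
setup_block [ 443.6 -245.3   15.3] [ 2.5 -0.2 -1.6  2.4]
[ 5.65998e+02 -1.29903e+02 -1.81000e-01  1.84500e+00]
[[-0.1 -1.1  3.4 -1.9]
 [-1.2 -3.1 -0.1  3.3]
 [-0.5  0.6 -1.1 -1.4]
 [-2.6  1.1  1.1  0. ]
 [ 2.3 -0.3  0.6 -0.3]]
{'station': array([ 566., -130.,    0.]), 'shelf_edge': array([ 669., -149.,  305.]), 'lid_hinge': array([ 623., -140.,   45.]), 'lid_bar': array([ 671., -149.,  195.]), 'lid_press': array([ 657., -146.,  144.])}
```

```bash
cat > ov.py <<'E'
from h import *
import cv2,sys
def lines(T,a):
    L=[]
    def poly(P,col): L.append(([st2w(np.array(p,float),T) for p in P],col))
    poly([(-70,-100,6),(145,-100,6),(145,100,6),(-70,100,6),(-70,-100,6)],(0,255,255))
    poly([(-62,-65,45),(58,-65,45),(58,65,45),(-62,65,45),(-62,-65,45)],(0,255,0))
    poly([(105,-100,305),(105,100,305),(105,100,315),(105,-100,315),(105,-100,305)],(255,0,255))
    poly([(105,100,315),(177,100,315),(177,-100,315),(105,-100,315)],(255,0,255))
    def lp(x,y,z): q=lidpt(x,z,a); return (q[0],y,q[2])
    poly([lp(0,-66,6),lp(-124,-66,6),lp(-124,66,6),lp(0,66,6)],(0,0,255))
    poly([lp(-124,-45,6.5),lp(-158,-45,6.5),lp(-158,45,6.5),lp(-124,45,6.5)],(255,128,0))
    return L
def draw(n,im,T,a,roi,k,out,d=True):
    x0,y0,w,h=roi
    b=cv2.resize(im[y0:y0+h,x0:x0+w,::-1],None,fx=k,fy=k,interpolation=cv2.INTER_CUBIC)
    b=cv2.convertScaleAbs(b,alpha=1.6)
    if d:
      for P,c in lines(T,a):
        q=(proj(n,np.array(P))-[x0,y0]+.5)*k-.5
        cv2.polylines(b,[np.round(q).astype(int)],False,c,1)
    cv2.imwrite(out,b)
E
python3 - <<'E'
from ov import *
T=[566,-129.9,-.181];a=1.845
s=cv2.imread("pics/scene0.png")[:,:,::-1];t=cv2.imread("pics/top0.png")[:,:,::-1]
draw("scene",s,T,a,(210,85,180,210),2.8,"pics/s1.png") if 0 else draw("scene",s,T,a,(210,85,180,210),2.8571,"pics/s1.png")
draw("top",t,T,a,(190,65,150,180),3.2,"pics/t1.png")
draw("top",t,T,a,(190,65,150,180),3.2,"pics/t1n.png",False)
E
```

```text
(no output)
```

View pics/s1.png

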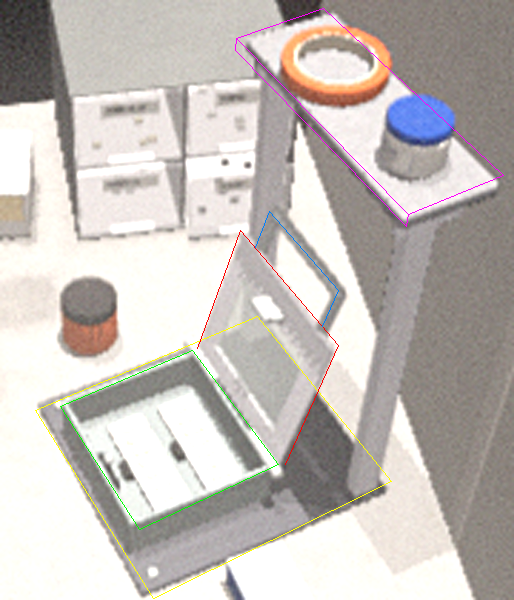

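View pics/t1.png

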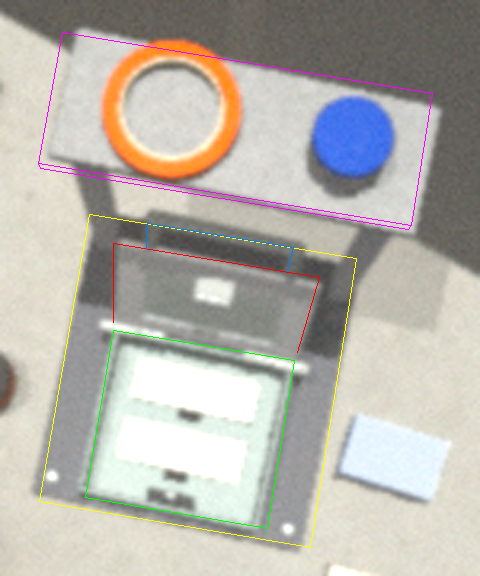

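View pics/t1n.png

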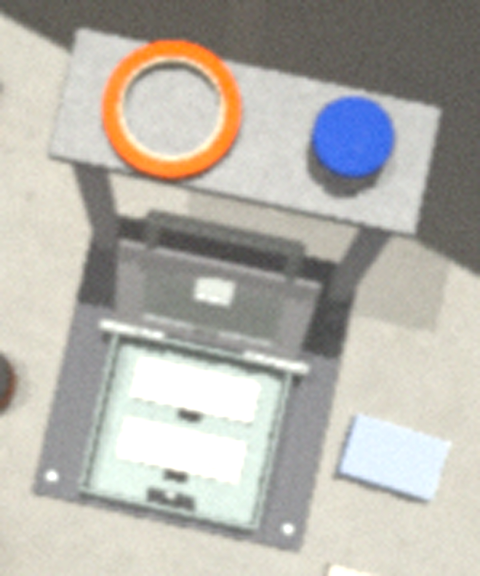

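```bash
cat > fit.py <<'E'
from h import *
C=[("top",(105,100,315),(48,156)),("top",(177,100,315),(78,29)),("top",(177,-100,315),(441,106)),("top",(105,-100,310),(416,228)),
("top",(-70,100,6),(34,494)),("top",(-70,-100,6),(299,550)),("top",(-62,65,45),(81,494)),("top",(-62,-65,45),(257,530)),
("scene",(-70,100,6),(38,405)),("scene",(-70,-100,6),(145,597)),("scene",(145,-100,6),(385,485)),("scene",(-62,65,45),(62,403)),("scene",(-62,-65,45),(138,525)),
("scene",(105,100,315),(236,48)),("scene",(105,-100,305),(408,224)),("scene",(177,-100,315),(498,183)),("scene",(177,100,315),(329,12)),
("scene","b1",(268,212)),("scene","b2",(345,292)),("top","b1",(149,213)),("top","b2",(302,245)),
("scene","p1",(238,231)),("scene","p2",(338,347)),("top","p1",(116,243)),("top","p2",(320,283))]
L={"b1":(-160,48,6.5),"b2":(-160,-48,6.5),"p1":(-124,66,5),"p2":(-124,-66,5)}
def px(n,u): return (np.array(u)+.5)/(3.2 if n=="top" else 2.8571)-.5+((190,65) if n=="top" else (210,85))
info={n:ctrl.camera_info(n) for n in("scene","top")}
def pr(n,X,e):
    c=info[n]; f=192/np.tan(np.radians(c["fovy"])/2)
    p=Ro.from_rotvec(e[:3]).apply(np.array(c["R"])@X+c["t"])+e[4:7]; q=p[:2]/p[2]; q=q*(1+e[3]*(q@q)); return f*q+[c["cx"],c["cy"]]
def res(p,full=False):
    o=[]
    for n,P,u in C:
        if isinstance(P,str): x,y,z=L[P]; q=lidpt(x,z,p[3]); P=(q[0],y,q[2])
        e=p[4:11] if n=="scene" else p[11:18]
        o.append(pr(n,st2w(np.array(P,float),p[:3]),e)-px(n,u))
    o=np.array(o)
    if full: return o
    sp=np.array([.003,.003,.003,.05 if K else 1e-6,2,2,2])
    return np.r_[o.ravel()/1., p[4:11]/sp,p[11:18]/sp]
for K in (0,1):
    s=least_squares(res,np.r_[566,-130,-.18,1.85,np.zeros(14)],x_scale=np.r_[10,10,.1,.1,[.003]*3,.05,2,2,2,[.003]*3,.05,2,2,2],loss="soft_l1")
    print(K,s.cost,np.round(s.x,4)); o=res(s.x,True)
    J=np.linalg.inv(s.jac.T@s.jac); print("sd",np.sqrt(np.diag(J))[:4])
    for c,r in zip(C,o): print(c[0],c[1],np.round(r,1)) if K else 0
E
python3 fit.py
```

```text
0 19.884058460926255 [ 5.674799e+02 -1.287346e+02 -2.163000e-01  1.855900e+00 -7.000000e-04
 -1.300000e-03 -2.200000e-03 -0.000000e+00 -3.436000e-01  7.050000e-02
  1.460600e+00 -8.000000e-04 -9.000000e-04  2.400000e-03 -0.000000e+00
  8.304000e-01  2.454000e-01  5.910000e-01]
sd [2.74950681 2.76058217 0.00601475 0.01099652]
1 19.493634120181312 [ 5.674449e+02 -1.290439e+02 -2.162000e-01  1.855000e+00 -6.000000e-04
 -1.400000e-03 -2.200000e-03 -4.040000e-02 -3.415000e-01 -3.880000e-02
  1.022200e+00 -8.000000e-04 -1.100000e-03  2.400000e-03 -2.000000e-02
  7.396000e-01  1.743000e-01  4.579000e-01]
sd [2.74687283 2.7821867  0.0059976  0.01104062]
top (105, 100, 315) [-0.8  0.2]
top (177, 100, 315) [-1.4 -0.4]
top (177, -100, 315) [-0.3 -1.3]
top (105, -100, 310) [-0.8  1.8]
top (-70, 100, 6) [0.2 0.3]
top (-70, -100, 6) [1.5 0.1]
top (-62, 65, 45) [-0.3 -0.5]
top (-62, -65, 45) [ 1.4 -0.1]
scene (-70, 100, 6) [-0.6  0.2]
scene (-70, -100, 6) [ 0.3 -0.6]
scene (145, -100, 6) [1.3 0.4]
scene (-62, 65, 45) [-0.6 -0.2]
scene (-62, -65, 45) [-1.4  0.6]
scene (105, 100, 315) [ 1.6 -3.1]
scene (105, -100, 305) [-2.1  2.1]
scene (177, -100, 315) [ 0.8 -0.3]
scene (177, 100, 315) [-0.1 -0.1]
scene b1 [ 1.3 -1.4]
scene b2 [-1.   0.4]
top b1 [-0.3  1. ]
top b2 [0.1 0.8]
scene p1 [ 1.9 -0. ]
scene p2 [-0.5  0.5]
top p1 [ 0.6 -1.1]
top p2 [ 0.8 -0.5]
```

```bash
cat > pl.py <<'E'
from h import *
PSI=-.216; T=np.array([567.5,-129,PSI]); A0=1.856
def Rt(tilt,sgn,psi=None):
    psi=PSI if psi is None else psi
    t=np.radians(tilt); x=np.array([np.sin(t),0,-np.cos(t)]); z=sgn*np.array([np.cos(t),0,np.sin(t)])
    return Ro.from_euler("z",psi)*Ro.from_matrix(np.c_[x,np.cross(z,x),z])
def cur():
    s=ctrl.read_state(); return s["eef_pos"],Ro.from_euler("xyz",s["tool_rot"]),s
def rows(p,R,p1,R1,n,cart=True):
    """straight line + slerp"""
    rv=(R.inv()*R1).as_rotvec(); out=[]
    for k in range(n):
        Rk=R*Ro.from_rotvec(rv*k/n); d=Rk.inv().apply((np.array(p1)-p)/n)/750; w=np.degrees(rv/n)/6
        out.append(np.round(np.r_[d,w],4))
    return out
def show(o):
    for r in o: print(dict(zip(("dx","dy","dz","wx","wy","wz"),r.tolist())))
def bar(a=A0,T=T): return st2w(lidpt(-158,6.5,a),T)
E
python3 - <<'E'
from pl import *
p,R,s=cur(); print(R.as_matrix().round(3))
for sg in (1,-1):
    print(sg,np.degrees((R.inv()*Rt(0,sg)).as_rotvec()).round(1))
print("bar",bar().round(1))
d=Rt(40,1).as_matrix()[:,0]
print("pre",(bar()-d*80+19*d).round(1))
E
```

```text
[[-0.    -0.969  0.245]
 [ 0.     0.245  0.969]
 [-1.     0.     0.   ]]
1 [88.2 -0.  -0. ]
-1 [-91.8   0.   -0. ]
bar [ 673.7 -152.3  194.8]
pre [ 635.4 -143.9  241.5]
```

Request:
servo_tool(rows=[{"dx": -0.02,"dy": -0.065,"dz": -0.008,"wx": 0.735,"wy": 0,"wz": 0,"fingers": 0},{"dx": -0.02,"dy": -0.065,"dz": -0.008,"wx": 0.735,"wy": 0,"wz": 0,"fingers": 0},{"dx": -0.02,"dy": -0.065,"dz": -0.008,"wx": 0.735,"wy": 0,"wz": 0,"fingers": 0},{"dx": -0.02,"dy": -0.065,"dz": -0.008,"wx": 0.735,"wy": 0,"wz": 0,"fingers": 0},{"dx": -0.02,"dy": -0.065,"dz": -0.008,"wx": 0.735,"wy": 0,"wz": 0,"fingers": 0}])

```text
clock: 1.52
eef_pos: [372.2, 507.1, 273.5]
tool_rot: [0.034, 1.57, 0.969]
force: [0.5, 1.4, -0.3]
width: 85.8
```

Request:
servo_tool(rows=[{"dx": -0.015,"dy": -0.063,"dz": -0.008,"wx": 0.735,"wy": 0,"wz": 0,"fingers": 0},{"dx": -0.015,"dy": -0.063,"dz": -0.008,"wx": 0.735,"wy": 0,"wz": 0,"fingers": 0},{"dx": -0.015,"dy": -0.063,"dz": -0.008,"wx": 0.735,"wy": 0,"wz": 0,"fingers": 0},{"dx": -0.015,"dy": -0.063,"dz": -0.008,"wx": 0.735,"wy": 0,"wz": 0,"fingers": 0},{"dx": -0.015,"dy": -0.063,"dz": -0.008,"wx": 0.735,"wy": 0,"wz": 0,"fingers": 0}])

```text
clock: 2.15
eef_pos: [516.4, 319.3, 329.5]
tool_rot: [-0.013, 1.57, 0.537]
force: [0.7, -0.5, 0.1]
width: 85.6
```

Request:
servo_tool(rows=[{"dx": 0,"dy": -0.06,"dz": -0.008,"wx": 0.735,"wy": 0,"wz": 0,"fingers": 0},{"dx": 0,"dy": -0.06,"dz": -0.008,"wx": 0.735,"wy": 0,"wz": 0,"fingers": 0},{"dx": 0,"dy": -0.06,"dz": -0.008,"wx": 0.735,"wy": 0,"wz": 0,"fingers": 0},{"dx": 0,"dy": -0.06,"dz": -0.008,"wx": 0.735,"wy": 0,"wz": 0,"fingers": 0},{"dx": 0,"dy": -0.06,"dz": -0.008,"wx": 0.735,"wy": 0,"wz": 0,"fingers": 0}])

```text
clock: 2.78
eef_pos: [575.3, 101.5, 329.2]
tool_rot: [0.084, 1.57, 0.251]
force: [0.2, -0.2, 0.2]
width: 85.5
```

Request:
servo_tool(rows=[{"dx": 0,"dy": -0.058,"dz": -0.008,"wx": 0.735,"wy": 0,"wz": 0,"fingers": 0},{"dx": 0,"dy": -0.058,"dz": -0.008,"wx": 0.735,"wy": 0,"wz": 0,"fingers": 0},{"dx": 0,"dy": -0.058,"dz": -0.008,"wx": 0.735,"wy": 0,"wz": 0,"fingers": 0},{"dx": 0,"dy": -0.058,"dz": -0.008,"wx": 0.735,"wy": 0,"wz": 0,"fingers": 0},{"dx": 0,"dy": -0.058,"dz": -0.008,"wx": 0.735,"wy": 0,"wz": 0,"fingers": 0}])

```text
clock: 3.4
eef_pos: [548.1, -115.0, 329.2]
tool_rot: [0.193, 1.57, -0.026]
force: [0.6, -0.1, -0.0]
width: 85.4
```

```bash
python3 - <<'E'
from pl import *
import cv2
p,R,s=cur(); print(p.round(1),s["qpos"].round(2))
d=Rt(40,1).as_matrix()[:,0]; p1=bar()-d*110+19*d
show(rows(p,R,p1,Rt(40,1),10)); print(p1)
for n in("scene","top"): cv2.imwrite(f"pics/{n}2.png",ctrl.get_image(n)[:,:,::-1])
E
```

```text
[ 548.1 -115.   329.2] [-0.21  0.42  0.56  1.59 -0.23  1.2   0.17]
{'dx': 0.0086, 'dy': -0.0012, 'dz': 0.0096, 'wx': -0.0026, 'wy': -0.6663, 'wz': 0.0008}
{'dx': 0.0093, 'dy': -0.0012, 'dz': 0.009, 'wx': -0.0026, 'wy': -0.6663, 'wz': 0.0008}
{'dx': 0.0099, 'dy': -0.0012, 'dz': 0.0083, 'wx': -0.0026, 'wy': -0.6663, 'wz': 0.0008}
{'dx': 0.0104, 'dy': -0.0013, 'dz': 0.0076, 'wx': -0.0026, 'wy': -0.6663, 'wz': 0.0008}
{'dx': 0.011, 'dy': -0.0013, 'dz': 0.0069, 'wx': -0.0026, 'wy': -0.6663, 'wz': 0.0008}
{'dx': 0.0114, 'dy': -0.0013, 'dz': 0.0061, 'wx': -0.0026, 'wy': -0.6663, 'wz': 0.0008}
{'dx': 0.0118, 'dy': -0.0013, 'dz': 0.0053, 'wx': -0.0026, 'wy': -0.6663, 'wz': 0.0008}
{'dx': 0.0121, 'dy': -0.0013, 'dz': 0.0044, 'wx': -0.0026, 'wy': -0.6663, 'wz': 0.0008}
{'dx': 0.0124, 'dy': -0.0013, 'dz': 0.0036, 'wx': -0.0026, 'wy': -0.6663, 'wz': 0.0008}
{'dx': 0.0126, 'dy': -0.0013, 'dz': 0.0027, 'wx': -0.0026, 'wy': -0.6663, 'wz': 0.0008}
[ 616.53105274 -139.75854706  264.49874068]
```

Request:
servo_tool(rows=[{"dx": 0.0086,"dy": -0.0012,"dz": 0.0096,"wx": 0,"wy": -0.666,"wz": 0,"fingers": 0.4},{"dx": 0.0093,"dy": -0.0012,"dz": 0.009,"wx": 0,"wy": -0.666,"wz": 0,"fingers": 0.4},{"dx": 0.0099,"dy": -0.0012,"dz": 0.0083,"wx": 0,"wy": -0.666,"wz": 0,"fingers": 0.4},{"dx": 0.0104,"dy": -0.0013,"dz": 0.0076,"wx": 0,"wy": -0.666,"wz": 0,"fingers": 0.4},{"dx": 0.011,"dy": -0.0013,"dz": 0.0069,"wx": 0,"wy": -0.666,"wz": 0,"fingers": 0.4}])

```text
clock: 4.12
eef_pos: [583.0, -125.2, 296.9]
tool_rot: [0.001, 1.219, -0.214]
force: [0.3, -0.3, -0.7]
width: 51.6
```

Request:
servo_tool(rows=[{"dx": 0.0114,"dy": -0.0013,"dz": 0.0061,"wx": 0,"wy": -0.666,"wz": 0,"fingers": 0.4},{"dx": 0.0118,"dy": -0.0013,"dz": 0.0053,"wx": 0,"wy": -0.666,"wz": 0,"fingers": 0.4},{"dx": 0.0121,"dy": -0.0013,"dz": 0.0044,"wx": 0,"wy": -0.666,"wz": 0,"fingers": 0.4},{"dx": 0.0124,"dy": -0.0013,"dz": 0.0036,"wx": 0,"wy": -0.666,"wz": 0,"fingers": 0.4},{"dx": 0.0126,"dy": -0.0013,"dz": 0.0027,"wx": 0,"wy": -0.666,"wz": 0,"fingers": 0.4}])

```text
clock: 4.75
eef_pos: [611.3, -132.4, 278.2]
tool_rot: [0.017, 0.964, -0.197]
force: [-0.3, 0.6, 0.9]
width: 51.2
```

```bash
python3 - <<'E'
from ov import *
from pl import *
p,R,s=cur(); print(p.round(1),s["qpos"].round(2),s["width"],s["force"])
p1=bar()+19*Rt(40,1).as_matrix()[:,0]
print("to go (tool axes) mm",R.inv().apply(p1-p).round(1))
draw("scene",ctrl.get_image("scene"),T,A0,(210,85,180,210),2.8571,"pics/s3.png")
draw("top",ctrl.get_image("top"),T,A0,(190,65,150,180),3.2,"pics/t3.png")
for n in("scene","top"): print([(d["point"],d["conf"]) for d in ctrl.mark_of("lid_bar",n)],proj(n,bar()))
E
```

```text
[ 611.3 -132.4  278.2] [-0.34  0.32  0.64  2.14 -1.03  0.23  0.96] 51.16884932923663 [-0.32874598  0.61422817  0.94535681]
to go (tool axes) mm [124.5  -7.4   7.8]
[([317.2, 171.0], 0.71)] [[317.42527938 172.50203339]]
[([257.9, 139.6], 0.84)] [[259.95813776 136.98792263]]
```

View pics/s3.png

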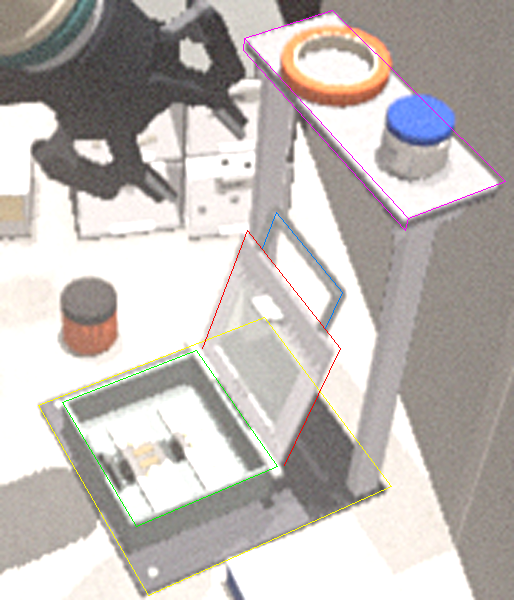

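View pics/t3.png

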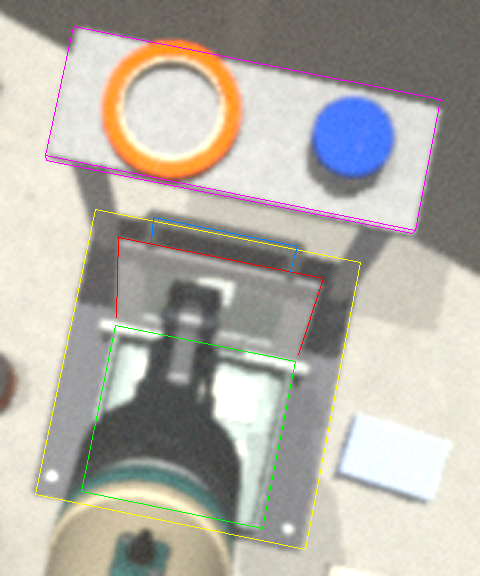

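```bash
python3 - <<'E'
from pl import *
p,R,s=cur()
p1=bar()+19*R.as_matrix()[:,0]
v=R.inv().apply(p1-p); print(v.round(1)); R1=Rt(36,1); print(np.degrees((R.inv()*R1).as_rotvec()).round(1))
p1=bar()+19*R1.as_matrix()[:,0]
show(rows(p,R,p1,R1,10)) 
E
```

```text
[124.6  -7.6   6.2]
[-0.1 -1.3 -0.6]
{'dx': 0.0166, 'dy': -0.001, 'dz': 0.0009, 'wx': -0.0009, 'wy': -0.0225, 'wz': -0.0102}
{'dx': 0.0166, 'dy': -0.001, 'dz': 0.0008, 'wx': -0.0009, 'wy': -0.0225, 'wz': -0.0102}
{'dx': 0.0166, 'dy': -0.001, 'dz': 0.0008, 'wx': -0.0009, 'wy': -0.0225, 'wz': -0.0102}
{'dx': 0.0166, 'dy': -0.001, 'dz': 0.0008, 'wx': -0.0009, 'wy': -0.0225, 'wz': -0.0102}
{'dx': 0.0166, 'dy': -0.001, 'dz': 0.0007, 'wx': -0.0009, 'wy': -0.0225, 'wz': -0.0102}
{'dx': 0.0166, 'dy': -0.0009, 'dz': 0.0007, 'wx': -0.0009, 'wy': -0.0225, 'wz': -0.0102}
{'dx': 0.0166, 'dy': -0.0009, 'dz': 0.0007, 'wx': -0.0009, 'wy': -0.0225, 'wz': -0.0102}
{'dx': 0.0166, 'dy': -0.0009, 'dz': 0.0006, 'wx': -0.0009, 'wy': -0.0225, 'wz': -0.0102}
{'dx': 0.0166, 'dy': -0.0009, 'dz': 0.0006, 'wx': -0.0009, 'wy': -0.0225, 'wz': -0.0102}
{'dx': 0.0166, 'dy': -0.0009, 'dz': 0.0005, 'wx': -0.0009, 'wy': -0.0225, 'wz': -0.0102}
```

Stay short of the bar first (about 60 mm), correcting sideways.

Request:
servo_tool(rows=[{"dx": 0.0166,"dy": -0.002,"dz": 0.0016,"wx": 0,"wy": -0.05,"wz": -0.02,"fingers": 0.4},{"dx": 0.0166,"dy": -0.002,"dz": 0.0016,"wx": 0,"wy": -0.05,"wz": -0.02,"fingers": 0.4},{"dx": 0.0166,"dy": -0.002,"dz": 0.0016,"wx": 0,"wy": -0.05,"wz": -0.02,"fingers": 0.4},{"dx": 0.0166,"dy": -0.002,"dz": 0.0016,"wx": 0,"wy": -0.05,"wz": -0.02,"fingers": 0.4},{"dx": 0.0166,"dy": -0.002,"dz": 0.0016,"wx": 0,"wy": -0.05,"wz": -0.02,"fingers": 0.4}])

```text
clock: 5.58
eef_pos: [655.2, -150.4, 250.1]
tool_rot: [0.001, 0.976, -0.217]
force: [-0.5, 0.2, 0.1]
width: 51.3
```

```bash
python3 - <<'E'
from ov import *
from pl import *
p,R,s=cur(); print(p.round(1),s["qpos"].round(2),s["width"],s["force"].round(1), "lean",90-np.degrees(s["tool_rot"][1]))
R1=Rt(39,1);p1=bar()+19*R1.as_matrix()[:,0]
show(rows(p,R,p1,R1,5)[:1]+rows(p,R,p1,R1,5)[-1:]) 
draw("scene",ctrl.get_image("scene"),T,A0,(210,85,180,210),2.8571,"pics/s4.png",False)
draw("top",ctrl.get_image("top"),T,A0,(190,65,150,180),3.2,"pics/t4.png",False)
E
```

```text
[ 655.2 -150.4  250.1] [-0.22  0.42  0.53  2.06 -1.1   0.23  1.02] 51.305621017367635 [-0.5  0.2  0.1] lean 34.05918382132672
{'dx': 0.02, 'dy': 0.0006, 'dz': -0.0037, 'wx': -0.0039, 'wy': -0.1647, 'wz': 0.0017}
{'dx': 0.0197, 'dy': 0.0006, 'dz': -0.0051, 'wx': -0.0039, 'wy': -0.1647, 'wz': 0.0017}
```

View pics/s4.png

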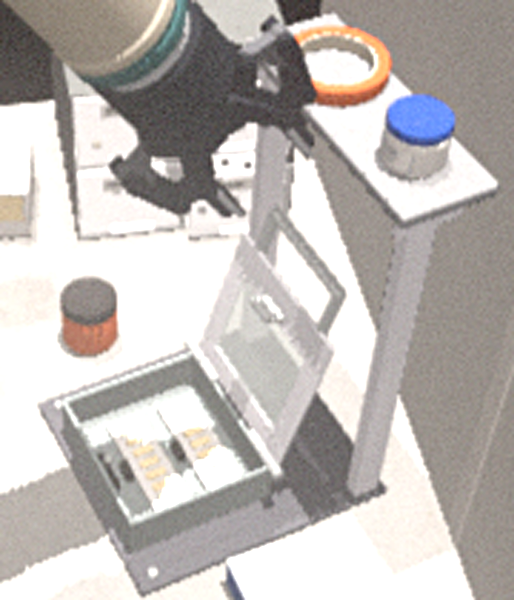

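View pics/t4.png

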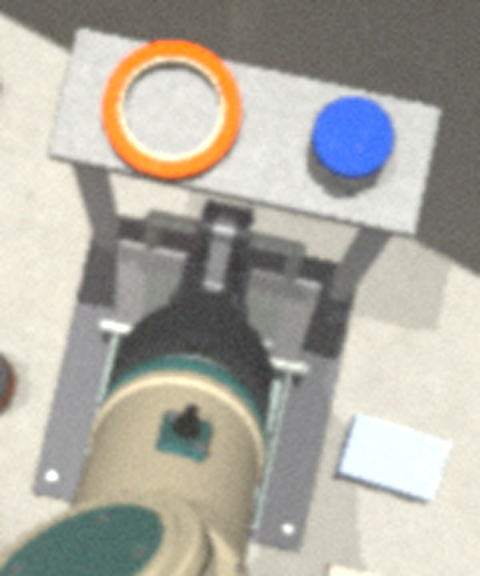

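Request:
servo_tool(rows=[{"dx": 0,"dy": 0,"dz": -0.014,"wx": 0,"wy": 0,"wz": 0,"fingers": 0.4},{"dx": 0,"dy": 0,"dz": -0.014,"wx": 0,"wy": 0,"wz": 0,"fingers": 0.4},{"dx": 0.005,"dy": 0.0005,"dz": 0,"wx": 0,"wy": 0,"wz": 0,"fingers": 0.4},{"dx": 0.013,"dy": 0.0005,"dz": 0,"wx": 0,"wy": 0,"wz": 0,"fingers": 0.4},{"dx": 0.013,"dy": 0.0005,"dz": 0,"wx": 0,"wy": 0,"wz": 0,"fingers": 0.4}])

```text
clock: 6.3
eef_pos: [655.2, -148.7, 232.3]
tool_rot: [0.001, 1.001, -0.216]
force: [1.0, -1.2, -0.6]
width: 51.3
```

```bash
python3 - <<'E'
from ov import *
from pl import *
p,R,s=cur(); print(p.round(1),s["qpos"].round(2),s["width"],s["force"].round(1), "lean",90-np.degrees(s["tool_rot"][1]))
print("rot to 35",np.degrees((R.inv()*Rt(35,1)).as_rotvec()).round(1))
p1=bar()+19*R.as_matrix()[:,0]; print("to go",R.inv().apply(p1-p).round(1))
draw("scene",ctrl.get_image("scene"),T,A0,(210,85,180,210),2.8571,"pics/s5.png",False)
E
```

```text
[ 655.2 -148.7  232.3] [-0.2   0.45  0.51  2.05 -1.1   0.23  1.02] 51.319096589851064 [ 1.  -1.2 -0.6] lean 32.61866177914972
rot to 35 [-0.1 -2.4  0. ]
to go [60.7  0.5 -4.4]
```

View pics/s5.png

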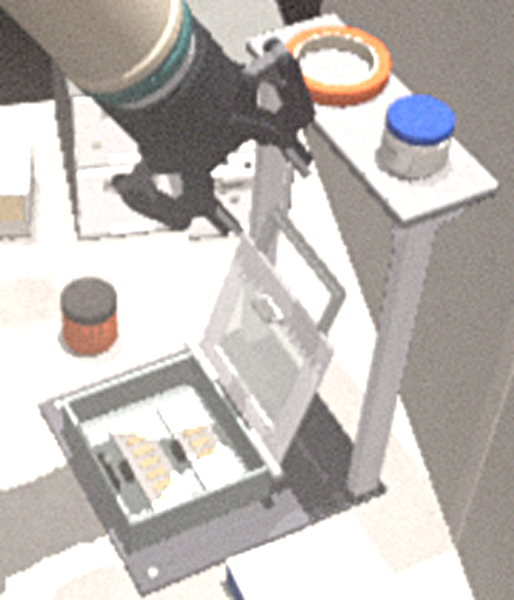

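```bash
cat > fk.py <<'E'
from pl import *
import itertools
D=[([-1.38878735,.62932286,.03841258,1.51835016,-.02698357,.99627591,-.01997627],[159.23,629.51,197.01],[-3.13124787,1.5689572,-1.80820368]),
([-.21,.42,.56,1.59,-.23,1.2,.17],[548.1,-115,329.2],[.193,1.57,-.026]),
([-.34,.32,.64,2.14,-1.03,.23,.96],[611.3,-132.4,278.2],[.017,.964,-.197]),
([-.22,.42,.53,2.06,-1.10,.23,1.02],[655.2,-150.4,250.1],[.001,.976,-.217])]
s=ctrl.read_state(); D.append((s["qpos"],s["eef_pos"],s["tool_rot"])); D0=D
def frames(q,sg,o1):
    q=np.array(q)*sg; R=Ro.from_euler("z",q[0]+o1); F=[R]
    for i,ax in zip(range(1,7),"yzyzyz"):
        R=R*Ro.from_euler(ax,q[i]); F.append(R)
    return F
if __name__=="__main__":
  best=[]
  for sg in itertools.product([1,-1],repeat=7):
    if sg[1]==-1: continue
    for o1 in (0,np.pi,np.pi/2,-np.pi/2):
      # tool R = F[-1]*C with const C
      Cs=[frames(q,sg,o1)[-1].inv()*Ro.from_euler("xyz",e) for q,p,e in D]
      m=Ro.concatenate(Cs).mean(); best.append((max((m.inv()*c).magnitude() for c in Cs),sg,o1,m.as_matrix().round(2).tolist()))
  best.sort(key=lambda b:b[0])
  for b in best[:4]: print(b)
E
python3 fk.py
```

```text
(0.007740359118515789, (-1, 1, -1, 1, -1, 1, -1), 0, [[0.0, -0.0, -1.0], [0.0, 1.0, -0.0], [1.0, -0.0, 0.0]])
(0.29507656655245146, (-1, 1, -1, 1, 1, 1, 1), 0, [[-0.01, -0.06, -1.0], [0.33, 0.94, -0.06], [0.94, -0.33, 0.01]])
(0.4703407836906432, (-1, 1, -1, -1, -1, -1, -1), 3.141592653589793, [[-0.71, -0.21, 0.67], [0.28, -0.96, -0.0], [0.64, 0.19, 0.74]])
(0.5034930567796895, (-1, 1, -1, 1, -1, 1, -1), 1.5707963267948966, [[0.31, -0.94, -0.16], [-0.35, 0.04, -0.94], [0.88, 0.35, -0.32]])
```

```bash
cat >> fk.py <<'E'
SG=(-1,1,-1,1,-1,1,-1); C=Ro.from_matrix([[0,0,-1],[0,1,0],[1,0,0]])
def blocks(q):
    F=frames(q,SG,0); ez=np.array([0,0,1.])
    cols=[ez]
    for k in (2,4,5):
        M=F[k].as_matrix(); cols+= [M[:,0],M[:,2]]
    return np.array(cols).T,F[-1]*C
A=np.vstack([blocks(q)[0] for q,p,e in D0]); b=np.concatenate([p for q,p,e in D0])
th,*_=np.linalg.lstsq(A,b,rcond=None)
if __name__=="__main__": print(th.round(1),(A@th-b).round(1))
LO=np.array([-3.06,-.37,-1.25,.18,-1.1,.23,-2.94]);HI=np.array([3.06,2.12,1.32,2.47,4.24,1.98,2.94])
def fk(q): B,R=blocks(q); return B@th,R
def ik(p,R,q0,w=200):
    def r(q): pp,RR=fk(q); return np.r_[pp-p,w*(R.inv()*RR).as_rotvec(),0.05*(q-q0)]
    s=least_squares(r,np.clip(q0,LO+1e-3,HI-1e-3),bounds=(LO,HI)); pp,RR=fk(s.x); return s.x,np.linalg.norm(pp-p),np.degrees((R.inv()*RR).magnitude())
E
cat > ikt.py <<'E'
from fk import *
print(th.round(1),np.abs(A@th-b).max())
rng=np.random.default_rng(0)
for back in (0,60):
  for lean in (35,40,45):
    for sg in (1,-1):
      R=Rt(lean,sg);p=bar()+(19-back)*R.as_matrix()[:,0]; sol=[]
      for k in range(60):
        q,e,o=ik(p,R,rng.uniform(np.maximum(LO,-3),np.minimum(HI,4)))
        if e<1 and o<.5: sol.append(q)
      sol=np.array(sol)
      if len(sol):
        m=np.minimum(sol-LO,HI-sol)[:,1:].min(1); i=np.argsort(-m)[:3]
        print(back,lean,sg,len(sol)); print(np.c_[sol[i],m[i]].round(2))
      else: print(back,lean,sg,"none")
E
python3 ikt.py
```

```text
[370.   42.9 498.9 -15.7 362.1  -4.2 365.4] 26.911040129371486
0 35 1 25
[[ 0.88  0.73 -0.89  2.01  1.73  0.49 -1.47  0.26]
 [ 0.95  0.81 -1.03  2.01  1.75  0.6  -1.44  0.22]
 [ 0.8   0.67 -0.76  2.01  1.72  0.39 -1.5   0.16]]
0 35 -1 30
[[ 0.9   0.75 -0.92  2.01  1.73  0.51  1.67  0.28]
 [ 0.93  0.77 -0.97  2.01  1.74  0.55  1.69  0.28]
 [ 0.96  0.81 -1.03  2.01  1.75  0.61  1.7   0.22]]
0 40 1 41
[[ 0.92  0.76 -0.94  2.08  2.03  0.55 -1.74  0.31]
 [ 0.9   0.75 -0.91  2.08  2.04  0.53 -1.75  0.3 ]
 [ 0.87  0.72 -0.86  2.08  2.05  0.49 -1.79  0.26]]
0 40 -1 34
[[ 0.95  0.81 -1.01  2.08  2.01  0.61  1.45  0.24]
 [ 0.8   0.67 -0.74  2.07  2.1   0.41  1.27  0.18]
 [ 0.79  0.67 -0.73  2.07  2.1   0.4   1.26  0.17]]
0 45 1 41
[[-0.36  0.7   0.76  2.13  3.91  0.52  2.14  0.29]
 [ 0.82  0.7  -0.77  2.13  2.38  0.52 -2.13  0.29]
 [ 0.79  0.69 -0.73  2.13  2.4   0.5  -2.17  0.27]]
0 45 -1 41
[[ 0.87  0.74 -0.85  2.14  2.33  0.56  1.09  0.33]
 [ 0.84  0.72 -0.81  2.14  2.36  0.54  1.05  0.31]
 [-0.39  0.72  0.81  2.14  3.94  0.55 -1.05  0.3 ]]
60 35 1 34
[[ 0.99  0.63 -1.02  2.08  1.59  0.51 -
[... 242 characters left out ...]
 -1.16  2.08  1.62  0.63  1.77  0.09]]
60 40 1 41
[[ 0.98  0.62 -0.98  2.16  1.93  0.49 -1.7   0.26]
 [ 1.    0.63 -1.01  2.16  1.92  0.5  -1.69  0.24]
 [ 0.91  0.56 -0.86  2.15  1.96  0.4  -1.77  0.17]]
60 40 -1 37
[[ 0.95  0.59 -0.93  2.16  1.94  0.45  1.41  0.22]
 [ 1.02  0.65 -1.04  2.16  1.91  0.53  1.47  0.21]
 [ 0.91  0.56 -0.86  2.15  1.96  0.39  1.37  0.16]]
60 45 1 42
[[ 0.95  0.62 -0.93  2.23  2.27  0.53 -2.05  0.24]
 [ 0.97  0.63 -0.96  2.23  2.25  0.55 -2.02  0.24]
 [ 0.99  0.65 -0.99  2.23  2.23  0.57 -1.99  0.24]]
60 45 -1 33
[[ 0.9   0.57 -0.84  2.23  2.32  0.48  1.02  0.24]
 [-0.43  0.57  0.83  2.23  3.97  0.48 -1.    0.24]
 [ 0.91  0.58 -0.86  2.23  2.31  0.49  1.04  0.24]]
```

```bash
cat > fk2.py <<'E'
from fk import *
def full(q,sel):
    F=frames(q,SG,0); cols=[np.array([0,0,1.])]
    for k,ax in sel: cols.append(F[k].as_matrix()[:,ax])
    return np.array(cols).T
W=np.r_[np.ones(3)*3,np.ones(9)*.3,np.ones(3)*3]
W=np.r_[np.ones(3)*3,np.ones(9)*.4,np.ones(3)*3]
for sel in ([(2,0),(2,2),(4,0),(4,2),(5,0),(5,2)],[(2,2),(4,2),(5,2)],[(2,0),(2,2),(3,0),(4,2),(5,0),(5,2)],[(2,2),(4,2),(5,0),(5,2)],[(2,2),(4,2),(5,2),(5,1),(2,1)],[(0,0),(2,2),(4,2),(5,2)],[(0,1),(2,1),(2,2),(4,1),(4,2),(5,2)],[(2,0),(2,2),(3,0),(4,2),(5,0),(5,2),(0,1)]):
    A=np.vstack([full(q,sel) for q,p,e in D0])
    t,*_=np.linalg.lstsq(A*W[:,None],b*W,rcond=None); print(sel,t.round(1)); print((A@t-b).round(0))
E
python3 fk2.py
```

```text
[(2, 0), (2, 2), (4, 0), (4, 2), (5, 0), (5, 2)] [443.6 196.2 380.6   1.  349.   26.3 248.1]
[-23.   4.  -0.  49. -39.  18.  27.  -3.  12.   4.   3.   0.  -1.  -0.
  -0.]
[(2, 2), (4, 2), (5, 2)] [436.9 488.5 428.7 392.2]
[-26.   3.   9.  14.   1.   6.  16.   3. -10.   7.   8.  -9.   3.   4.
  -9.]
[(2, 0), (2, 2), (3, 0), (4, 2), (5, 0), (5, 2)] [1397.6 -436.2  847.3  610.  1084.1   71.8 1040.5]
[-20.   4.  -0.  21. -71.   6.  13.   6. -32.  23.   1.  -1.  -1.  -0.
   1.]
[(2, 2), (4, 2), (5, 0), (5, 2)] [400.4 507.9 394.8 -19.3 397.4]
[-26.   5.   1.  11.   7.  -6.  10.  -2.  -1.   2.   2.  -2.  -0.  -1.
  -1.]
[(2, 2), (4, 2), (5, 2), (5, 1), (2, 1)] [356.2 554.2 386.2 397.4  -4.9 -22.9]
[-0.  0. -0. -5. -4.  1.  3. -1.  1.  1.  4. -0. -0. -0.  0.]
[(0, 0), (2, 2), (4, 2), (5, 2)] [350.9 -71.3 615.1 427.9 417. ]
[-26.   5.   1.  -6.  -3.  11.   0. -10.   5.   0.   1.   0.  -0.  -1.
  -1.]
[(0, 1), (2, 1), (2, 2), (4, 1), (4, 2), (5, 2)] [ 3.343e+02 -1.230e+01 -1.590e+01  5.595e+02  2.000e-01  3.818e+02
  3.819e+02]
[-0.  0. -0.  0. -3. -1.  3. -0.  1.  0.  4. -0. -0. -0.  0.]
[(2, 0), (2, 2), (3, 0), (4, 2), (5, 0), (5, 2), (0, 1)] [338.2 -25.8 584.7  16.7 392.6  -5.6 400.9 -28.4]
[ 0. -0.  0.  3. -0. -7.  3.  1. -1.  0.  4. -0. -0. -0.  0.]
```

```bash
cat > fk3.py <<'E'
from pl import *
import fk
frames=fk.frames;SG=fk.SG;C=fk.C;LO=fk.LO;HI=fk.HI
sel=[(2,1),(2,2),(4,2),(5,2)]
def B(q):
    F=frames(q,SG,0); return np.array([np.array([0,0,1.])]+[F[k].as_matrix()[:,ax] for k,ax in sel]).T,F[-1]*C
W=np.r_[np.ones(3)*3,np.ones(9)*.4,np.ones(3)*3]
A=np.vstack([B(q)[0] for q,p,e in fk.D0[:4]]+[B([-0.2,0.45,0.51,2.05,-1.1,0.23,1.02])[0]])
b=np.r_[np.concatenate([p for q,p,e in fk.D0[:4]]),655.2,-148.7,232.3]
th=np.linalg.lstsq(A*W[:,None],b*W,rcond=None)[0]
if abs(th[1]+24)>15: print("th?",th)
def fkk(q): a,R=B(q); return a@th,R
def ik(p,R,q0,w=200,reg=.05):
    def r(q): pp,RR=fkk(q); return np.r_[pp-p,w*(R.inv()*RR).as_rotvec(),reg*(q-q0)]
    s=least_squares(r,np.clip(q0,LO+1e-3,HI-1e-3),bounds=(LO,HI)); pp,RR=fkk(s.x); return s.x,np.linalg.norm(pp-p),np.degrees((R.inv()*RR).magnitude())
E
cat > a.py <<'E'
from fk3 import *
print(th.round(1),(A@th-b).round(0))
q=ctrl.read_state()["qpos"]
for back in (60,30,0):
  for lean in (20,25,30,33,35,38):
    R=Rt(lean,1);p=bar()+(19-back)*R.as_matrix()[:,0]; x,e,o=ik(p,R,q); print(back,lean,x.round(2),round(e,1),round(o,1))
rng=np.random.default_rng(0)
for a in (1.85,1.2,.5):
 for lean in (20,40):
  for sg in(1,-1):
   R=Rt(lean,sg);p=bar(a)+19*R.as_matrix()[:,0]; sol=[]
   for k in range(40):
        x,e,o=ik(p,R,rng.uniform(np.maximum(LO,-3),np.minimum(HI,4)))
        if e<1 and o<.5: sol.append(x)
   if sol:
    sol=np.array(sol); m=np.minimum(sol-LO,HI-sol)[:,1:].min(1)
    for br in (1,-1):
        k=np.where(np.sign(sol[:,2])==br)[0]
        if len(k): j=k[np.argmax(m[k])]; print(a,lean,sg,br,sol[j].round(2),m[j].round(2))
E
python3 a.py
```

```text
[345.9 -26.7 552.  387.9 385.3] [-1.  1. -1. -3. -4.  0. -1. -2. -0. -3.  3. -1. -0. -1.  1.]
60 20 [-0.34  0.59  0.81  1.8  -0.76  0.67  0.64] 0.0 0.0
60 25 [-0.33  0.54  0.76  1.9  -0.86  0.51  0.74] 0.0 0.0
60 30 [-0.27  0.49  0.63  2.01 -1.    0.34  0.9 ] 0.0 0.0
60 33 [-0.2   0.45  0.5   2.05 -1.1   0.23  1.01] 0.5 0.5
60 35 [-0.2   0.45  0.51  2.06 -1.1   0.23  1.01] 2.6 2.4
60 38 [-0.2   0.45  0.51  2.06 -1.1   0.23  1.01] 5.6 5.3
30 20 [-0.3   0.64  0.76  1.8  -0.81  0.63  0.68] 0.0 0.0
30 25 [-0.28  0.59  0.69  1.9  -0.92  0.47  0.8 ] 0.0 0.0
30 30 [-0.2   0.53  0.53  2.   -1.08  0.29  0.97] 0.0 0.0
30 33 [-0.15  0.51  0.46  2.01 -1.1   0.23  1.01] 1.8 1.8
30 35 [-0.15  0.51  0.46  2.01 -1.1   0.23  1.01] 3.8 3.7
30 38 [-0.15  0.5   0.46  2.01 -1.1   0.23  1.01] 6.7 6.5
0 20 [-0.27  0.68  0.71  1.8  -0.86  0.59  0.72] 0.0 0.0
0 25 [-0.23  0.63  0.63  1.89 -0.98  0.43  0.85] 0.0 0.0
0 30 [-0.11  0.57  0.42  1.98 -1.1   0.23  1.  ] 0.2 0.2
0 33 [-0.11  0.57  0.42  1.97 -1.1   0.23  1.  ] 2.9 2.9
0 35 [-0.11  0.56  0.42  1.97 -1.1   0.23  1.  ] 4.8 4.7
0 38 [-0.11  0.56  0.42  
[... 438 characters left out ...]
15  3.45  0.25 -0.38] 0.02
1.85 40 -1 -1 [ 0.84  0.72 -1.02  2.15  1.96  0.66  1.33] 0.23
1.2 20 1 1 [-0.19  0.48  0.5   2.07 -0.68  0.36  0.62] 0.13
1.2 20 1 -1 [ 0.85  0.58 -1.    2.07  1.07  0.63 -1.06] 0.25
1.2 20 -1 1 [-0.35  0.55  0.74  2.07 -0.95  0.46 -2.27] 0.15
1.2 20 -1 -1 [ 0.84  0.57 -0.98  2.07  1.06  0.62  2.1 ] 0.27
1.2 40 1 1 [-0.18  0.49  0.46  2.4   3.55  0.45  2.64] 0.07
1.2 40 1 -1 [ 0.66  0.5  -0.69  2.4   2.37  0.52 -2.38] 0.07
1.2 40 -1 1 [-0.55  0.76  1.1   2.4   4.08  0.78 -1.11] 0.07
1.2 40 -1 -1 [ 0.74  0.53 -0.82  2.4   2.28  0.57  0.87] 0.07
0.5 20 1 -1 [ 0.72  0.56 -0.78  2.34  1.55  0.43 -1.59] 0.13
0.5 20 -1 -1 [ 0.72  0.56 -0.78  2.34  1.55  0.43  1.55] 0.13
```

```bash
cat > sim.py <<'E'
from fk3 import *
def jac(q):
    p,R=fkk(q); J=np.zeros((6,7)); h=1e-5
    for i in range(7):
        d=q.copy(); d[i]+=h; p2,R2=fkk(d); J[:3,i]=(p2-p)/h/200; J[3:,i]=R.apply((R.inv()*R2).as_rotvec())/h
    return p,R,J
def go(q,p1,R1,n,spin=None):
    """min-norm with limit clamping, n rows; spin: rotvec tool frame total (overrides R1)"""
    q=q.copy(); p0,R0=fkk(q); rv=spin if spin is not None else (R0.inv()*R1).as_rotvec()
    for k in range(n):
        pt=p0+(p1-p0)*(k+1)/n; Rtg=R0*Ro.from_rotvec(np.array(rv)*(k+1)/n)
        for it in range(6):
            p,R,J=jac(q); e=np.r_[(pt-p)/200,R.apply((R.inv()*Rtg).as_rotvec())]
            free=np.ones(7,bool)
            for _ in range(7):
                Jf=J[:,free]; dq=np.zeros(7); dq[free]=Jf.T@np.linalg.solve(Jf@Jf.T+1e-5*np.eye(6),e)
                bad=free&(((q+dq)<LO)|((q+dq)>HI))
                if not bad.any(): break
                free&=~bad
            q=np.clip(q+dq,LO,HI)
    p,R=fkk(q); return q,np.linalg.norm(p-pt),np.degrees((R.inv()*Rtg).magnitude())
if __name__=="__main__":
    # validate with history
    q=np.array(fk.D0[0][0]); 
    p,R=fkk(q)
    for az in np.linspace(75.8,-12,21)[1:]:
        r=640-(75.8-az)/88*80; a=np.radians(az)
        q,_,_=go(q,np.array([r*np.cos(a),r*np.sin(a),min(329,197+15*20*(75.8-az)/88)]),Rt(0,1,a),1)
    print("A sim",q.round(2),"real [-0.21  0.42  0.56  1.59 -0.23  1.2   0.17]")
    q0=ctrl.read_state()["qpos"]
    pb=bar()
    for lean0 in (0,10,20,25):
      for pos in ([548,-115,329],[590,-125,300],[500,-110,330],[560,-120,260]):
        for spin in (-np.pi,):
          q,e,o=go(q0,np.array(pos),Rt(lean0,1),10)
          q2,e2,o2=go(q,np.array(pos),None,30,[spin,0,0])
          R=Rt(40,-1); d=R.as_matrix()[:,0]
          q3,e3,o3=go(q2,pb+(19-90)*d,R,12); q4,e4,o4=go(q3,pb+19*d,R,10)
          print(lean0,pos,q.round(1),"spin",q2.round(2),round(e2,1),round(o2,1),"pre",round(e3,1),round(o3,1),"bar",q4.round(2),round(e4,1),round(o4,1))
E
python3 sim.py
```

```text
A sim [-0.21  0.42  0.56  1.59 -0.24  1.2   0.19] real [-0.21  0.42  0.56  1.59 -0.23  1.2   0.17]
0 [548, -115, 329] [-0.5  0.6  1.   1.6 -0.5  1.3  0.4] spin [ 0.5   0.39 -0.5   1.59  0.2   1.21  2.89] 0.0 0.0 pre 0.0 0.0 bar [ 0.72  0.64 -0.81  2.14  2.04  0.52  1.2 ] 0.0 0.0
0 [590, -125, 300] [-0.4  0.6  1.   1.5 -0.5  1.3  0.4] spin [ 0.47  0.49 -0.48  1.52  0.23  1.19  2.88] 0.0 0.0 pre 0.0 0.0 bar [ 0.69  0.62 -0.75  2.14  2.07  0.49  1.16] 0.0 0.0
0 [500, -110, 330] [-0.5  0.5  1.1  1.7 -0.4  1.2  0.4] spin [ 0.56  0.31 -0.54  1.71  0.17  1.17  2.91] 0.0 0.0 pre 0.0 0.0 bar [ 0.73  0.64 -0.82  2.14  2.04  0.52  1.21] 0.0 0.0
0 [560, -120, 260] [-0.4  0.6  1.   1.7 -0.6  1.1  0.5] spin [ 0.47  0.47 -0.45  1.66  0.23  1.07  2.87] 0.0 0.0 pre 0.0 0.0 bar [ 0.65  0.6  -0.69  2.14  2.11  0.45  1.11] 0.0 0.0
10 [548, -115, 329] [-0.6  0.5  1.1  1.8 -0.5  1.   0.4] spin [ 0.52  0.28 -0.48  1.76  0.19  0.96  2.9 ] 0.0 0.0 pre 0.0 0.0 bar [ 0.65  0.6  -0.7   2.14  2.1   0.45  1.12] 0.0 0.0
10 [590, -125, 300] [-0.5  0.5  1.   1.7 -0.6  1.   0.5] spin [ 0.46  0.37 -0.42  1.7   0.22  0
[... 1206 characters left out ...]
0.3  1.2  2.  -0.5  0.6  0.5] spin [ 0.53  0.14 -0.45  2.02  0.21  0.56  2.87] 0.0 0.0 pre 0.0 0.0 bar [ 0.67  0.61 -0.72  2.14  2.09  0.47  1.14] 0.0 0.0
25 [590, -125, 300] [-0.6  0.4  1.   2.  -0.7  0.6  0.6] spin [ 0.27  0.24 -0.15  1.98  0.15  0.5   2.94] 0.0 0.0 pre 0.0 0.0 bar [ 0.65  0.6  -0.7   2.14  2.1   0.45  1.12] 0.0 0.0
25 [500, -110, 330] [-1.   0.2  1.2  2.1 -0.3  0.6  0.3] spin [ 0.89  0.06 -0.8   2.12  0.18  0.55  2.9 ] 0.0 0.0 pre 0.0 0.0 bar [ 0.66  0.61 -0.71  2.14  2.09  0.46  1.13] 0.0 0.0
25 [560, -120, 260] [-0.5  0.4  0.9  2.1 -0.8  0.5  0.7] spin [ 0.27  0.24 -0.16  2.11  0.21  0.37  2.87] 0.0 0.0 pre 0.0 0.0 bar [ 0.65  0.6  -0.7   2.14  2.1   0.45  1.12] 0.0 0.0
```

Request:
servo_tool(rows=[{"dx": -0.021,"dy": 0,"dz": -0.034,"wx": 0,"wy": 0,"wz": 0,"fingers": 0.4},{"dx": -0.021,"dy": 0,"dz": -0.034,"wx": 0,"wy": 0.2,"wz": 0,"fingers": 0.4},{"dx": -0.021,"dy": 0,"dz": -0.01,"wx": 0,"wy": 0.6,"wz": 0,"fingers": 0.4},{"dx": -0.021,"dy": 0,"dz": -0.01,"wx": 0,"wy": 0.6,"wz": 0,"fingers": 0.4},{"dx": -0.021,"dy": 0,"dz": -0.01,"wx": 0,"wy": 0.6,"wz": 0,"fingers": 0.4}])

```text
clock: 6.98
eef_pos: [556.4, -127.2, 269.0]
tool_rot: [-0.001, 1.223, -0.219]
force: [0.6, -0.3, -0.7]
width: 51.2
```

```bash
python3 - <<'E'
from sim import *
p,R,s=cur(); q=s["qpos"]; print(p.round(1),q.round(2),s["force"].round(1),"fk",fkk(q)[0].round(1))
p1=np.array([550,-115,325.]);R1=Rt(0,1)
show(rows(p,R,p1,R1,5))
q,e,o=go(q,p1,R1,5); print(q.round(2))
q,e,o=go(q,p1,None,30,[-np.pi,0,0]); print(q.round(2),e,o)
E
```

```text
[ 556.4 -127.2  269. ] [-0.55  0.41  1.    2.02 -0.68  0.64  0.63] [ 0.6 -0.3 -0.7] fk [ 548.6 -130.8  270.4]
{'dx': -0.0149, 'dy': 0.0028, 'dz': 0.0029, 'wx': -0.0032, 'wy': 0.6643, 'wz': 0.0011}
{'dx': -0.015, 'dy': 0.0028, 'dz': 0.0018, 'wx': -0.0032, 'wy': 0.6643, 'wz': 0.0011}
{'dx': -0.0151, 'dy': 0.0028, 'dz': 0.0008, 'wx': -0.0032, 'wy': 0.6643, 'wz': 0.0011}
{'dx': -0.0151, 'dy': 0.0028, 'dz': -0.0003, 'wx': -0.0032, 'wy': 0.6643, 'wz': 0.0011}
{'dx': -0.0151, 'dy': 0.0028, 'dz': -0.0013, 'wx': -0.0032, 'wy': 0.6643, 'wz': 0.0011}
[-0.46  0.57  1.04  1.59 -0.51  1.28  0.44]
[ 0.49  0.4  -0.48  1.59  0.19  1.2   2.89] 1.7053025658242404e-13 5.7415743302634e-15
```

Request:
servo_tool(rows=[{"dx": -0.015,"dy": 0.0028,"dz": 0.0029,"wx": 0,"wy": 0.664,"wz": 0,"fingers": 0.4},{"dx": -0.015,"dy": 0.0028,"dz": 0.0018,"wx": 0,"wy": 0.664,"wz": 0,"fingers": 0.4},{"dx": -0.015,"dy": 0.0028,"dz": 0.0008,"wx": 0,"wy": 0.664,"wz": 0,"fingers": 0.4},{"dx": -0.015,"dy": 0.0028,"dz": 0,"wx": 0,"wy": 0.664,"wz": 0,"fingers": 0.4},{"dx": -0.015,"dy": 0.0028,"dz": -0.001,"wx": 0,"wy": 0.664,"wz": 0,"fingers": 0.4}])

```text
clock: 7.6
eef_pos: [551.0, -115.1, 324.7]
tool_rot: [1.023, 1.57, 0.806]
force: [-0.9, 0.8, -0.2]
width: 51.1
```

Request:
servo_tool(rows=[{"wx": -1,"fingers": 0.4},{"wx": -1,"fingers": 0.4},{"wx": -1,"fingers": 0.4},{"wx": -1,"fingers": 0.4},{"wx": -1,"fingers": 0.4}])

```text
schema error: expected keys dx, dy, dz, wx, wy, wz, fingers
```

```bash
python3 - <<'E'
from sim import *
p,R,s=cur(); q=s["qpos"]; print(p.round(1),q.round(2),s["force"].round(1),R.as_matrix().round(2))
E
```

```text
[ 551.  -115.1  324.7] [-0.47  0.56  1.05  1.6  -0.5   1.28  0.44] [-0.9  0.8 -0.2] [[ 0.    0.22  0.98]
 [ 0.    0.98 -0.22]
 [-1.    0.    0.  ]]
```

Request:
servo_tool(rows=[{"dx": 0,"dy": 0,"dz": 0,"wx": -1,"wy": 0,"wz": 0,"fingers": 0.4},{"dx": 0,"dy": 0,"dz": 0,"wx": -1,"wy": 0,"wz": 0,"fingers": 0.4},{"dx": 0,"dy": 0,"dz": 0,"wx": -1,"wy": 0,"wz": 0,"fingers": 0.4},{"dx": 0,"dy": 0,"dz": 0,"wx": -1,"wy": 0,"wz": 0,"fingers": 0.4},{"dx": 0,"dy": 0,"dz": 0,"wx": -1,"wy": 0,"wz": 0,"fingers": 0.4}])

```text
clock: 8.22
eef_pos: [551.0, -115.3, 324.2]
tool_rot: [-0.322, 1.568, -0.013]
force: [1.1, 0.6, -0.0]
width: 51.0
```

Request:
servo_tool(rows=[{"dx": 0,"dy": 0,"dz": 0,"wx": -1,"wy": 0,"wz": 0,"fingers": 0.4},{"dx": 0,"dy": 0,"dz": 0,"wx": -1,"wy": 0,"wz": 0,"fingers": 0.4},{"dx": 0,"dy": 0,"dz": 0,"wx": -1,"wy": 0,"wz": 0,"fingers": 0.4},{"dx": 0,"dy": 0,"dz": 0,"wx": -1,"wy": 0,"wz": 0,"fingers": 0.4},{"dx": 0,"dy": 0,"dz": 0,"wx": -1,"wy": 0,"wz": 0,"fingers": 0.4}])

```text
clock: 8.85
eef_pos: [550.9, -115.3, 324.2]
tool_rot: [-0.851, 1.569, -0.018]
force: [0.4, -1.0, 0.4]
width: 51.1
```

Request:
servo_tool(rows=[{"dx": 0,"dy": 0,"dz": 0,"wx": -1,"wy": 0,"wz": 0,"fingers": 0.4},{"dx": 0,"dy": 0,"dz": 0,"wx": -1,"wy": 0,"wz": 0,"fingers": 0.4},{"dx": 0,"dy": 0,"dz": 0,"wx": -1,"wy": 0,"wz": 0,"fingers": 0.4},{"dx": 0,"dy": 0,"dz": 0,"wx": -1,"wy": 0,"wz": 0,"fingers": 0.4},{"dx": 0,"dy": 0,"dz": 0,"wx": -1,"wy": 0,"wz": 0,"fingers": 0.4}])

```text
clock: 9.48
eef_pos: [550.9, -115.4, 324.2]
tool_rot: [-1.34, 1.568, 0.016]
force: [0.3, 0.2, -0.5]
width: 50.9
```

Request:
servo_tool(rows=[{"dx": 0,"dy": 0,"dz": 0,"wx": -1,"wy": 0,"wz": 0,"fingers": 0.4},{"dx": 0,"dy": 0,"dz": 0,"wx": -1,"wy": 0,"wz": 0,"fingers": 0.4},{"dx": 0,"dy": 0,"dz": 0,"wx": -1,"wy": 0,"wz": 0,"fingers": 0.4},{"dx": 0,"dy": 0,"dz": 0,"wx": -1,"wy": 0,"wz": 0,"fingers": 0.4},{"dx": 0,"dy": 0,"dz": 0,"wx": -1,"wy": 0,"wz": 0,"fingers": 0.4}])

```text
clock: 10.1
eef_pos: [550.9, -115.4, 324.2]
tool_rot: [-1.845, 1.568, 0.035]
force: [-0.0, 0.0, 0.4]
width: 51.0
```

```bash
python3 - <<'E'
from sim import *
p,R,s=cur(); q=s["qpos"]; print(s["clock"],p.round(1),q.round(2),s["force"].round(1));print(R.as_matrix().round(2), np.degrees((R.inv()*Rt(0,-1)).as_rotvec()).round(1))
E
```

```text
10.1 [ 550.9 -115.4  324.2] [-0.16  0.41  0.47  1.59 -0.2   1.18  2.24] [-0.   0.   0.4]
[[ 0.   -0.95 -0.3 ]
 [ 0.   -0.3   0.95]
 [-1.   -0.   -0.  ]] [-59.9  -0.1   0.1]
```

Request:
servo_tool(rows=[{"dx": 0,"dy": 0,"dz": 0,"wx": -1,"wy": 0,"wz": 0,"fingers": 0.4},{"dx": 0,"dy": 0,"dz": 0,"wx": -1,"wy": 0,"wz": 0,"fingers": 0.4},{"dx": 0,"dy": 0,"dz": 0,"wx": -1,"wy": 0,"wz": 0,"fingers": 0.4},{"dx": 0,"dy": 0,"dz": 0,"wx": -1,"wy": 0,"wz": 0,"fingers": 0.4},{"dx": 0,"dy": 0,"dz": 0,"wx": -1,"wy": 0,"wz": 0,"fingers": 0.4}])

```text
clock: 10.72
eef_pos: [550.9, -115.4, 324.2]
tool_rot: [-2.342, 1.568, 0.062]
force: [-0.3, 0.2, 0.5]
width: 51.0
```

Request:
servo_tool(rows=[{"dx": 0,"dy": 0,"dz": 0,"wx": -1,"wy": 0,"wz": 0,"fingers": 0.4},{"dx": 0,"dy": 0,"dz": 0,"wx": -1,"wy": 0,"wz": 0,"fingers": 0.4},{"dx": 0,"dy": 0,"dz": 0,"wx": -1,"wy": 0,"wz": 0,"fingers": 0.4},{"dx": 0,"dy": 0,"dz": 0,"wx": -1,"wy": 0,"wz": 0,"fingers": 0.4},{"dx": 0,"dy": 0,"dz": 0,"wx": -1,"wy": 0,"wz": 0,"fingers": 0.4}])

```text
clock: 11.35
eef_pos: [550.9, -115.0, 324.3]
tool_rot: [-2.814, 1.568, 0.114]
force: [0.3, -0.6, -0.8]
width: 51.1
```

```bash
python3 - <<'E'
from sim import *
p,R,s=cur(); q=s["qpos"]; print(s["clock"],p.round(1),q.round(2),s["force"].round(1))
print(np.degrees((R.inv()*Rt(0,-1)).as_rotvec()).round(1))
R1=Rt(40,-1); p1=bar()-71*R1.as_matrix()[:,0]
show(rows(p,R,p1,R1,10)); x,e,o=go(q,p1,R1,10);print(x.round(2),e,o)
E
```

```text
11.35 [ 550.9 -115.   324.3] [ 0.39  0.4  -0.35  1.58  0.14  1.19  2.94] [ 0.3 -0.6 -0.8]
[ 0.1 -0.2  0.1]
{'dx': 0.01, 'dy': 0.0014, 'dz': -0.0109, 'wx': 0.0014, 'wy': 0.6641, 'wz': 0.0014}
{'dx': 0.0108, 'dy': 0.0014, 'dz': -0.0102, 'wx': 0.0014, 'wy': 0.6641, 'wz': 0.0014}
{'dx': 0.0115, 'dy': 0.0014, 'dz': -0.0094, 'wx': 0.0014, 'wy': 0.6641, 'wz': 0.0014}
{'dx': 0.0121, 'dy': 0.0014, 'dz': -0.0086, 'wx': 0.0014, 'wy': 0.6641, 'wz': 0.0014}
{'dx': 0.0127, 'dy': 0.0014, 'dz': -0.0078, 'wx': 0.0014, 'wy': 0.6641, 'wz': 0.0014}
{'dx': 0.0132, 'dy': 0.0014, 'dz': -0.0069, 'wx': 0.0014, 'wy': 0.6641, 'wz': 0.0014}
{'dx': 0.0136, 'dy': 0.0014, 'dz': -0.0059, 'wx': 0.0014, 'wy': 0.6641, 'wz': 0.0014}
{'dx': 0.014, 'dy': 0.0014, 'dz': -0.005, 'wx': 0.0014, 'wy': 0.6641, 'wz': 0.0014}
{'dx': 0.0143, 'dy': 0.0014, 'dz': -0.004, 'wx': 0.0014, 'wy': 0.6641, 'wz': 0.0014}
{'dx': 0.0146, 'dy': 0.0014, 'dz': -0.003, 'wx': 0.0014, 'wy': 0.6641, 'wz': 0.0014}
[ 0.82  0.43 -0.88  2.22  1.82  0.41  1.34] 1.302446348448666e-13 5.644399539011655e-15
```

Request:
servo_tool(rows=[{"dx": 0.01,"dy": 0.0014,"dz": -0.0109,"wx": 0,"wy": 0.664,"wz": 0,"fingers": 0.4},{"dx": 0.0108,"dy": 0.0014,"dz": -0.0102,"wx": 0,"wy": 0.664,"wz": 0,"fingers": 0.4},{"dx": 0.0115,"dy": 0.0014,"dz": -0.0094,"wx": 0,"wy": 0.664,"wz": 0,"fingers": 0.4},{"dx": 0.0121,"dy": 0.0014,"dz": -0.0086,"wx": 0,"wy": 0.664,"wz": 0,"fingers": 0.4},{"dx": 0.0127,"dy": 0.0014,"dz": -0.0078,"wx": 0,"wy": 0.664,"wz": 0,"fingers": 0.4}])

```text
clock: 11.98
eef_pos: [590.1, -129.6, 286.7]
tool_rot: [-3.138, 1.218, -0.215]
force: [-0.5, -0.4, 1.2]
width: 51.3
```

Request:
servo_tool(rows=[{"dx": 0.0132,"dy": 0.0014,"dz": -0.0069,"wx": 0,"wy": 0.664,"wz": 0,"fingers": 0.4},{"dx": 0.0136,"dy": 0.0014,"dz": -0.0059,"wx": 0,"wy": 0.664,"wz": 0,"fingers": 0.4},{"dx": 0.014,"dy": 0.0014,"dz": -0.005,"wx": 0,"wy": 0.664,"wz": 0,"fingers": 0.4},{"dx": 0.0143,"dy": 0.0014,"dz": -0.004,"wx": 0,"wy": 0.664,"wz": 0,"fingers": 0.4},{"dx": 0.0146,"dy": 0.0014,"dz": -0.003,"wx": 0,"wy": 0.664,"wz": 0,"fingers": 0.4}])

```text
clock: 12.6
eef_pos: [613.0, -148.9, 253.2]
tool_rot: [3.102, 0.975, -0.265]
force: [-0.1, -0.8, 0.5]
width: 51.2
```

```bash
python3 - <<'E'
from ov import *
from sim import *
p,R,s=cur(); q=s["qpos"]; print(s["clock"],p.round(1),q.round(2),s["force"].round(1))
R1=Rt(40,-1); print(np.degrees((R.inv()*R1).as_rotvec()).round(1)); p1=bar()+19*R1.as_matrix()[:,0]
show(rows(p,R,p1,R1,10))
draw("scene",ctrl.get_image("scene"),T,A0,(210,85,180,210),2.8571,"pics/s6.png",False)
draw("top",ctrl.get_image("top"),T,A0,(190,65,150,180),3.2,"pics/t6.png",False)
E
```

```text
12.6 [ 613.  -148.9  253.2] [ 0.49  0.34 -0.43  2.14  1.17  0.24  1.95] [-0.1 -0.8  0.5]
[ 0.   5.9 -1.6]
{'dx': 0.0134, 'dy': -0.0017, 'dz': -0.0025, 'wx': 0.0006, 'wy': 0.0985, 'wz': -0.0262}
{'dx': 0.0134, 'dy': -0.0016, 'dz': -0.0024, 'wx': 0.0006, 'wy': 0.0985, 'wz': -0.0262}
{'dx': 0.0135, 'dy': -0.0016, 'dz': -0.0022, 'wx': 0.0006, 'wy': 0.0985, 'wz': -0.0262}
{'dx': 0.0135, 'dy': -0.0016, 'dz': -0.0021, 'wx': 0.0006, 'wy': 0.0985, 'wz': -0.0262}
{'dx': 0.0135, 'dy': -0.0015, 'dz': -0.002, 'wx': 0.0006, 'wy': 0.0985, 'wz': -0.0262}
{'dx': 0.0135, 'dy': -0.0015, 'dz': -0.0018, 'wx': 0.0006, 'wy': 0.0985, 'wz': -0.0262}
{'dx': 0.0136, 'dy': -0.0014, 'dz': -0.0017, 'wx': 0.0006, 'wy': 0.0985, 'wz': -0.0262}
{'dx': 0.0136, 'dy': -0.0014, 'dz': -0.0015, 'wx': 0.0006, 'wy': 0.0985, 'wz': -0.0262}
{'dx': 0.0136, 'dy': -0.0014, 'dz': -0.0014, 'wx': 0.0006, 'wy': 0.0985, 'wz': -0.0262}
{'dx': 0.0136, 'dy': -0.0013, 'dz': -0.0013, 'wx': 0.0006, 'wy': 0.0985, 'wz': -0.0262}
```

View pics/s6.png

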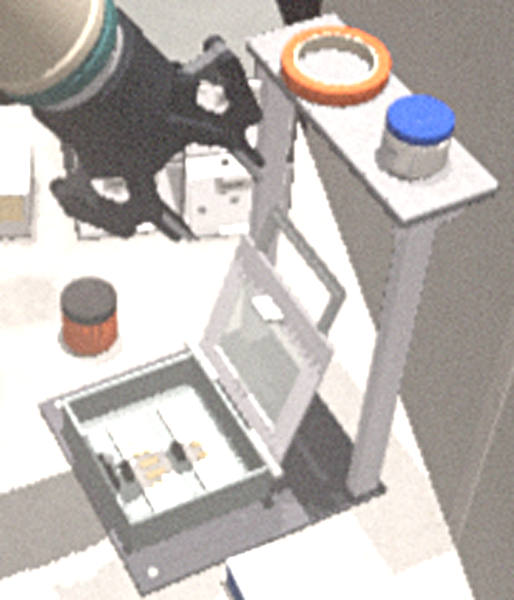

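View pics/t6.png

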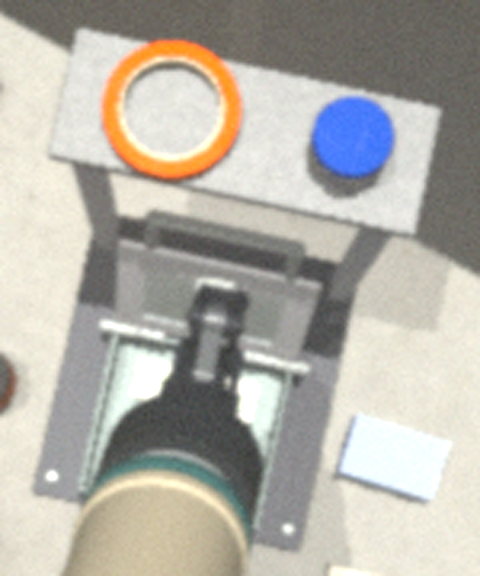

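Request:
servo_tool(rows=[{"dx": 0.004,"dy": -0.003,"dz": -0.003,"wx": 0,"wy": 0.25,"wz": -0.05,"fingers": 0.4},{"dx": 0.004,"dy": -0.003,"dz": -0.003,"wx": 0,"wy": 0.25,"wz": -0.05,"fingers": 0.4},{"dx": 0.004,"dy": -0.003,"dz": -0.003,"wx": 0,"wy": 0.25,"wz": -0.05,"fingers": 0.4},{"dx": 0.004,"dy": -0.003,"dz": -0.003,"wx": 0,"wy": 0.25,"wz": -0.05,"fingers": 0.4},{"dx": 0.004,"dy": -0.003,"dz": -0.003,"wx": 0,"wy": 0.25,"wz": -0.05,"fingers": 0.4}])

```text
clock: 13.32
eef_pos: [633.1, -142.3, 248.4]
tool_rot: [3.138, 0.845, -0.219]
force: [0.7, 0.2, -0.0]
width: 50.8
```

```bash
cat > st.py <<'E'
from sim import *
import sys
lean=float(sys.argv[1]); back=float(sys.argv[2]); n=int(sys.argv[3])
p,R,s=cur(); q=s["qpos"]; print(s["clock"],p.round(1),q.round(2),s["force"].round(1),s["width"])
R1=Rt(lean,-1); print("rot",np.degrees((R.inv()*R1).as_rotvec()).round(1),"lean",np.degrees(np.arcsin(np.hypot(*R.as_matrix()[:2,0]))).round(1)); p1=bar()+(19-back)*R1.as_matrix()[:,0]
print("togo",R.inv().apply(p1-p).round(1))
show(rows(p,R,p1,R1,n)); x,e,o=go(q,p1,R1,n);print(x.round(2),round(e,1),round(o,1))
E
python3 st.py 40 0 7
```

```text
13.325 [ 633.1 -142.3  248.4] [ 0.65  0.41 -0.66  2.22  2.05  0.36  1.09] [ 0.7  0.2 -0. ] 50.83866116244939
rot [ 0.1 -1.6 -0.1] lean 41.6
togo [86.8  0.9  4.8]
{'dx': 0.0165, 'dy': 0.0002, 'dz': 0.0009, 'wx': 0.0019, 'wy': -0.0372, 'wz': -0.0031}
{'dx': 0.0165, 'dy': 0.0002, 'dz': 0.0009, 'wx': 0.0019, 'wy': -0.0372, 'wz': -0.0031}
{'dx': 0.0165, 'dy': 0.0002, 'dz': 0.0008, 'wx': 0.0019, 'wy': -0.0372, 'wz': -0.0031}
{'dx': 0.0165, 'dy': 0.0002, 'dz': 0.0007, 'wx': 0.0019, 'wy': -0.0372, 'wz': -0.0031}
{'dx': 0.0165, 'dy': 0.0002, 'dz': 0.0007, 'wx': 0.0019, 'wy': -0.0372, 'wz': -0.0031}
{'dx': 0.0165, 'dy': 0.0002, 'dz': 0.0006, 'wx': 0.0019, 'wy': -0.0372, 'wz': -0.0031}
{'dx': 0.0166, 'dy': 0.0002, 'dz': 0.0005, 'wx': 0.0019, 'wy': -0.0372, 'wz': -0.0031}
[ 0.63  0.59 -0.66  2.14  2.13  0.43  1.08] 0.0 0.0
```

Request:
servo_tool(rows=[{"dx": 0.0133,"dy": 0.0002,"dz": 0.001,"wx": 0,"wy": -0.05,"wz": 0,"fingers": 0.4},{"dx": 0.0133,"dy": 0.0002,"dz": 0.001,"wx": 0,"wy": -0.05,"wz": 0,"fingers": 0.4},{"dx": 0.0133,"dy": 0.0002,"dz": 0.001,"wx": 0,"wy": -0.05,"wz": 0,"fingers": 0.4},{"dx": 0.0133,"dy": 0.0002,"dz": 0.001,"wx": 0,"wy": -0.05,"wz": 0,"fingers": 0.4},{"dx": 0.0133,"dy": 0.0002,"dz": 0.001,"wx": 0,"wy": -0.05,"wz": 0,"fingers": 0.4}])

```text
clock: 13.95
eef_pos: [662.3, -149.0, 207.6]
tool_rot: [3.138, 0.872, -0.218]
force: [0.3, 0.3, -0.4]
width: 51.1
```

```bash
python3 st.py 40 0 4; python3 - <<'E'
from ov import *
from pl import *
draw("scene",ctrl.get_image("scene"),T,A0,(210,85,180,210),2.8571,"pics/s7.png",False)
E
```

```text
13.95 [ 662.3 -149.   207.6] [ 0.62  0.53 -0.64  2.17  2.08  0.4   1.1 ] [ 0.3  0.3 -0.4] 51.074626824271974
rot [ 0.1 -0.  -0.1] lean 40.0
togo [36.4  0.7 -0.8]
{'dx': 0.0121, 'dy': 0.0002, 'dz': -0.0003, 'wx': 0.0044, 'wy': -0.0013, 'wz': -0.0029}
{'dx': 0.0121, 'dy': 0.0002, 'dz': -0.0003, 'wx': 0.0044, 'wy': -0.0013, 'wz': -0.0029}
{'dx': 0.0121, 'dy': 0.0003, 'dz': -0.0003, 'wx': 0.0044, 'wy': -0.0013, 'wz': -0.0029}
{'dx': 0.0121, 'dy': 0.0003, 'dz': -0.0003, 'wx': 0.0044, 'wy': -0.0013, 'wz': -0.0029}
[ 0.63  0.59 -0.65  2.14  2.13  0.43  1.08] 0.0 0.0
```

View pics/s7.png

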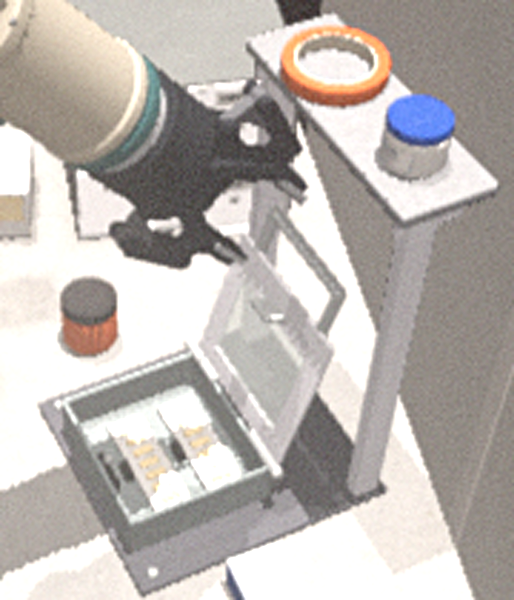

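Request:
servo_tool(rows=[{"dx": 0.012,"dy": 0.0002,"dz": -0.0003,"wx": 0,"wy": 0,"wz": 0,"fingers": 0.45},{"dx": 0.012,"dy": 0.0002,"dz": -0.0003,"wx": 0,"wy": 0,"wz": 0,"fingers": 0.5},{"dx": 0,"dy": 0,"dz": 0,"wx": 0,"wy": 0,"wz": 0,"fingers": 0.58},{"dx": 0,"dy": 0,"dz": 0,"wx": 0,"wy": 0,"wz": 0,"fingers": 0.58}])

```text
clock: 14.5
eef_pos: [673.4, -151.7, 194.7]
tool_rot: [3.139, 0.872, -0.218]
force: [-1.6, 0.8, 0.6]
width: 35.9
```

```bash
python3 st.py 40 0 3; python3 - <<'E'
from ov import *
from pl import *
draw("scene",ctrl.get_image("scene"),T,A0,(260,110,100,110),5.2,"pics/s8.png",False)
draw("top",ctrl.get_image("top"),T,A0,(190,65,150,180),3.2,"pics/t8.png",False)
E
```

```text
14.5 [ 673.4 -151.7  194.7] [ 0.62  0.57 -0.65  2.15  2.11  0.43  1.09] [-1.6  0.8  0.6] 35.86261169923079
rot [ 0.1 -0.1 -0.1] lean 40.1
togo [19.2  0.5 -0.4]
{'dx': 0.0085, 'dy': 0.0002, 'dz': -0.0002, 'wx': 0.0056, 'wy': -0.0031, 'wz': -0.0031}
{'dx': 0.0085, 'dy': 0.0002, 'dz': -0.0002, 'wx': 0.0056, 'wy': -0.0031, 'wz': -0.0031}
{'dx': 0.0085, 'dy': 0.0002, 'dz': -0.0002, 'wx': 0.0056, 'wy': -0.0031, 'wz': -0.0031}
[ 0.63  0.59 -0.65  2.14  2.13  0.43  1.08] 0.0 0.0
```

View pics/s8.png

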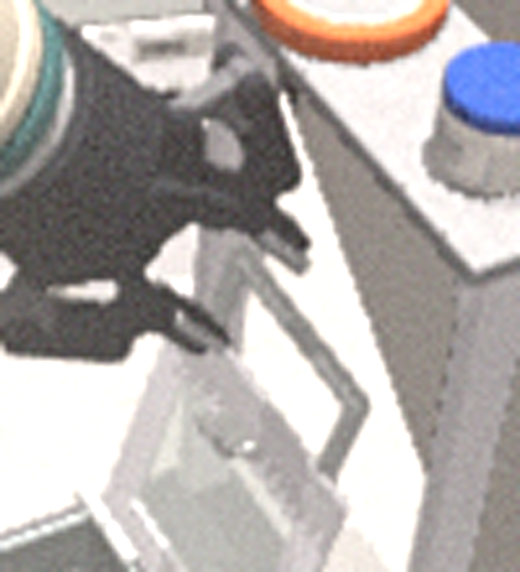

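View pics/t8.png

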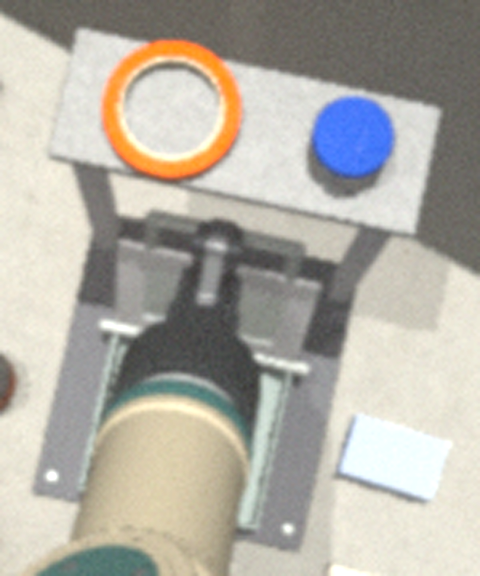

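Request:
servo_tool(rows=[{"dx": 0.0085,"dy": 0.0002,"dz": 0,"wx": 0,"wy": 0,"wz": 0,"fingers": 0.58},{"dx": 0.0085,"dy": 0.0002,"dz": 0,"wx": 0,"wy": 0,"wz": 0,"fingers": 0.58},{"dx": 0.0085,"dy": 0.0002,"dz": 0,"wx": 0,"wy": 0,"wz": 0,"fingers": 0.58},{"dx": 0,"dy": 0,"dz": 0,"wx": 0,"wy": 0,"wz": 0,"fingers": 0.7},{"dx": 0,"dy": 0,"dz": 0,"wx": 0,"wy": 0,"wz": 0,"fingers": 0.7}])

```text
clock: 15.22
eef_pos: [685.3, -154.8, 179.9]
tool_rot: [3.139, 0.872, -0.217]
force: [-0.8, 0.3, -0.2]
width: 25.4
```

```bash
python3 st.py 40 0 3|head -3; python3 - <<'E'
from ov import *
from pl import *
draw("scene",ctrl.get_image("scene"),T,A0,(260,110,100,110),5.2,"pics/s9.png",False)
E
```

```text
15.225 [ 685.3 -154.8  179.9] [ 0.61  0.61 -0.65  2.13  2.14  0.45  1.08] [-0.8  0.3 -0.2] 25.355849852691986
rot [ 0.1 -0.  -0.1] lean 40.0
togo [-0.1  0.  -0.4]
```

View pics/s9.png

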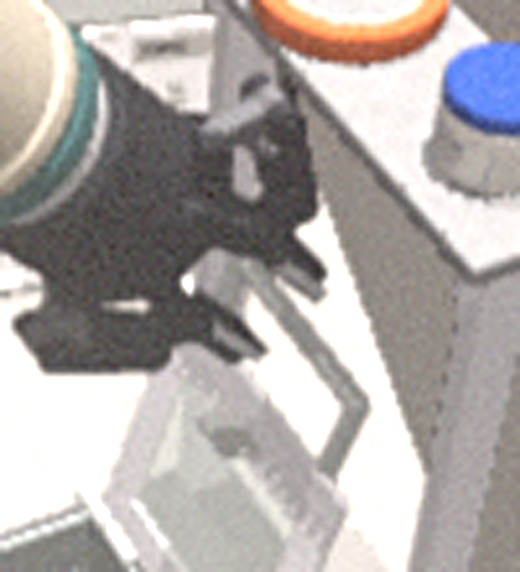

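```bash
python3 - <<'E'
from pl import *
p,R,s=cur(); M=R.as_matrix()
f=lambda X:(((proj("scene",X)[0]-[260,110])+.5)*5.2-.5).round(0)
print("tcp",f(p),"grasp",f(p-19*M[:,0]),"bar",f(bar()))
for y in(-45,45): q=lidpt(-158,6.5,A0); print(f(st2w([q[0],y,q[2]],T)))
for sg in(1,-1): print("tip",f(p+sg*13*M[:,2]-4*M[:,0]))
E
```

```text
tcp [323. 343.] grasp [300. 328.] bar [301. 327.]
[362. 402.]
[243. 256.]
tip [295. 363.]
tip [342. 317.]
```

```bash
python3 - <<'E'
from pl import *
import cv2
R=Ro.from_euler("xyz",[3.139,.872,-.218]); M=R.as_matrix()
def f(n,X,o,k): return ((proj(n,X)[0]-o+.5)*k-.5).round(0)
p=np.array([662.3,-149,207.6])
print("s7",[f("scene",p+sg*25.5*M[:,2]-b*M[:,0],[210,85],2.8571) for sg in(1,-1) for b in (0,19)])
p=np.array([673.4,-151.7,194.7])
print("t8",[f("top",p+sg*18*M[:,2]-b*M[:,0],[190,65],3.2) for sg in(1,-1) for b in (0,19)])
print("s8",[f("scene",p+sg*18*M[:,2]-b*M[:,0],[260,110],5.2) for sg in(1,-1) for b in (0,19)])
im=cv2.imread("pics/s9.png")
p,R,s=cur(); M=R.as_matrix()
for sg in(1,-1):
  for w in (11,-11):
    P=[f("scene",p+sg*12.7*M[:,2]+w*M[:,1]-b*M[:,0],[260,110],5.2).astype(int) for b in (0,10,19,40)]
    cv2.polylines(im,[np.array(P)],False,(0,0,255) if sg>0 else (0,200,0),1)
    for x in P: cv2.circle(im,tuple(int(v) for v in x),2,(0,0,255),-1)
cv2.imwrite("pics/s9b.png",im)
E
```

```text
s7 [array([269., 268.]), array([255., 259.]), array([321., 217.]), array([308., 207.])]
t8 [array([219., 257.]), array([216., 272.]), array([229., 206.]), array([226., 221.])]
s8 [array([267., 359.]), array([243., 343.]), array([332., 295.]), array([309., 278.])]
```

View pics/s9b.png

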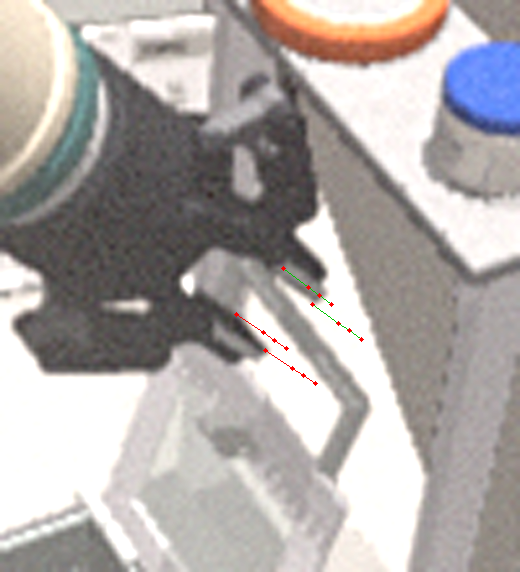

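```bash
python3 - <<'E'
from ov import *
from pl import *
draw("top",ctrl.get_image("top"),T,A0,(220,110,80,80),6.5,"pics/t9.png",False)
im=cv2.imread("pics/t9.png")
p,R,s=cur(); M=R.as_matrix()
f=lambda X:((proj("top",X)[0]-[220,110]+.5)*6.5-.5).astype(int)
for sg in(1,-1):
  for w in (11,-11):
    P=[f(p+sg*12.7*M[:,2]+w*M[:,1]-b*M[:,0]) for b in (0,19,40)]
    cv2.polylines(im,[np.array(P)],False,(0,0,255) if sg>0 else (0,200,0),1)
cv2.imwrite("pics/t9b.png",im)
E
```

```text
(no output)
```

View pics/t9b.png

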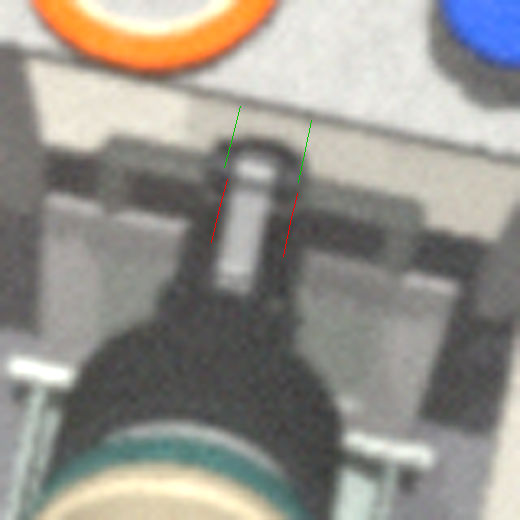

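Request:
servo_tool(rows=[{"dx": 0.005,"dy": 0,"dz": 0,"wx": 0,"wy": 0,"wz": 0,"fingers": 0.7},{"dx": 0.005,"dy": 0,"dz": 0,"wx": 0,"wy": 0,"wz": 0,"fingers": 0.7},{"dx": 0,"dy": 0,"dz": 0,"wx": 0,"wy": 0,"wz": 0,"fingers": 0.8},{"dx": 0,"dy": 0,"dz": 0,"wx": 0,"wy": 0,"wz": 0,"fingers": 0.8}])

```text
clock: 15.82
eef_pos: [690.1, -155.9, 174.2]
tool_rot: [3.139, 0.872, -0.218]
force: [0.7, -0.3, 0.1]
width: 17.1
```

```bash
python3 st.py 40 0 3|head -3; python3 - <<'E'
from ov import *
from pl import *
draw("scene",ctrl.get_image("scene"),T,A0,(260,110,100,110),5.2,"pics/s10.png",False)
E
```

```text
15.825 [ 690.1 -155.9  174.2] [ 0.61  0.63 -0.66  2.13  2.15  0.46  1.07] [ 0.7 -0.3  0.1] 17.124593193968437
rot [ 0.1 -0.1 -0.1] lean 40.1
togo [-7.6 -0.  -0.4]
```

View pics/s10.png

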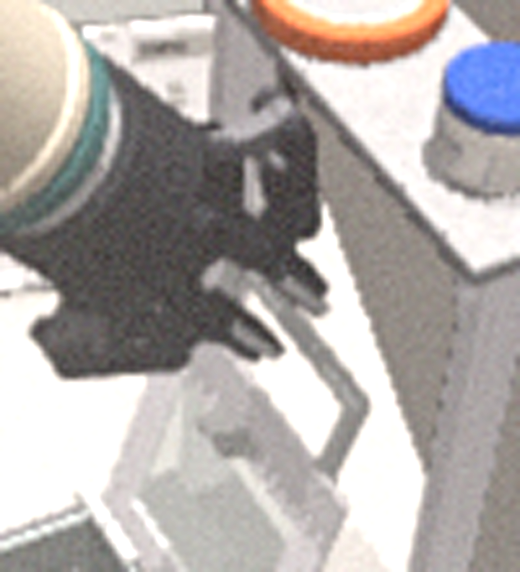

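Request:
servo_tool(rows=[{"dx": 0,"dy": 0,"dz": 0,"wx": 0,"wy": 0,"wz": 0,"fingers": 1},{"dx": 0,"dy": 0,"dz": 0,"wx": 0,"wy": 0,"wz": 0,"fingers": 1},{"dx": 0,"dy": 0,"dz": 0,"wx": 0,"wy": 0,"wz": 0,"fingers": 1}])

```text
clock: 16.25
eef_pos: [690.1, -156.0, 174.4]
tool_rot: [3.138, 0.871, -0.218]
force: [-0.1, 0.7, 0.6]
width: -0.2
```

```bash
python3 - <<'E'
from sim import *
p,R,s=cur(); q=s["qpos"]; print(s["clock"],p.round(1),q.round(2),s["force"].round(1),s["torque"].round(2),s["width"])
# bar in tool coords, and plan
M=R.as_matrix()
for g in (19,25,29):
    b=p-g*M[:,0]; 
    c,sn=np.cos(PSI),np.sin(PSI); v=b-np.r_[T[:2],0]; st=np.array([c*v[0]+sn*v[1],-sn*v[0]+c*v[1],v[2]])
    r=st-[58,0,45]; print(g,b.round(1),st.round(1),"rad",np.hypot(r[0],r[2]).round(1),"ang",(np.arctan2(r[2],-r[0])-np.arctan2(6.5,158)).round(3))
print(np.hypot(158,6.5))
E
```

```text
16.25 [ 690.1 -156.   174.4] [ 0.61  0.63 -0.66  2.13  2.15  0.46  1.07] [-0.1  0.7  0.6] [0.17 0.67 0.03] -0.15049545063930583
19 [ 678.2 -153.3  189. ] [ 1.133e+02 -1.000e-01  1.890e+02] rad 154.2 ang 1.896
25 [ 674.4 -152.5  193.5] [ 1.094e+02 -1.000e-01  1.935e+02] rad 157.2 ang 1.863
29 [ 671.9 -152.   196.6] [ 1.069e+02 -1.000e-01  1.966e+02] rad 159.3 ang 1.841
158.13364600868468
```

```bash
python3 - <<'E'
from ov import *
from pl import *
draw("scene",ctrl.get_image("scene"),T,A0,(260,110,100,110),5.2,"pics/s11.png",False)
draw("top",ctrl.get_image("top"),T,A0,(220,110,80,80),6.5,"pics/t11.png",False)
a=cv2.imread("pics/s11.png");b=cv2.imread("pics/t11.png")
p,R,s=cur(); M=R.as_matrix()
f=lambda n,X,o,k:tuple(int(v) for v in ((proj(n,X)[0]-o+.5)*k-.5))
for g in (0,19): cv2.circle(a,f("scene",p-g*M[:,0],[260,110],5.2),3,(0,0,255),-1);cv2.circle(b,f("top",p-g*M[:,0],[220,110],6.5),3,(0,0,255),-1)
b=cv2.resize(b,None,fx=.55,fy=.55);c=np.zeros((max(a.shape[0],b.shape[0]),a.shape[1]*0+520+b.shape[1],3),np.uint8);c[:a.shape[0],:520]=a[:,:520];c[:b.shape[0],520:]=b
cv2.imwrite("pics/c11.png",cv2.resize(c,None,fx=.97,fy=.97)); print(c.shape)
E
```

```text
(572, 806, 3)
```

View pics/c11.png

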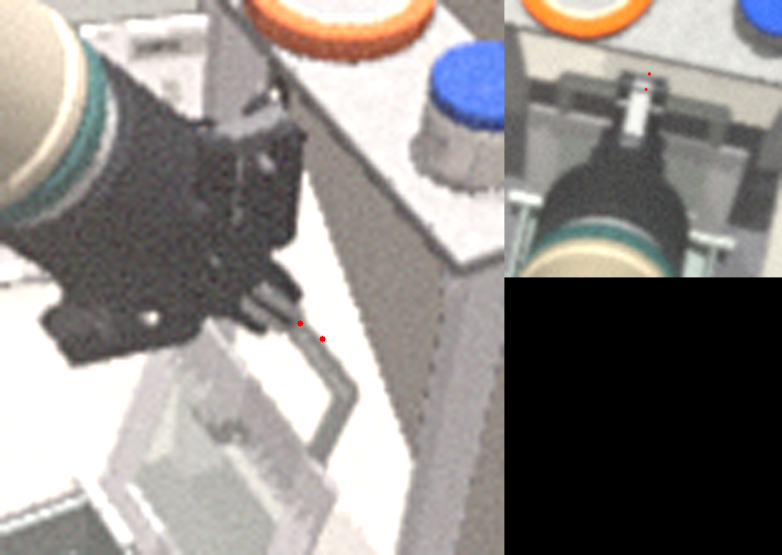

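```bash
python3 - <<'E'
from ov import *
from pl import *
s=ctrl.get_image("scene");t=ctrl.get_image("top")
draw("scene",s,T,A0,(290,145,50,50),8,"pics/a.png",False);draw("top",t,T,A0,(240,115,40,40),10,"pics/b.png",False)
a=cv2.imread("pics/a.png");b=cv2.imread("pics/b.png")
cv2.imwrite("pics/c12.png",np.hstack([a,b]))
p,R,st=cur();print(proj("scene",p),proj("top",p)); M=R.as_matrix()
for k in range(3): print("xyz"[k],proj("scene",p+10*M[:,k])-proj("scene",p),proj("top",p+10*M[:,k])-proj("top",p))
E
```

```text
[[323.43630822 176.8640062 ]] [[261.38869028 130.92928198]]
x [[2.23407281 1.5559268 ]] [[ 0.51876831 -2.26363289]]
y [[2.556729   3.08219855]] [[4.9015077  0.97867998]]
z [[-3.42435971  3.33332175]] [[-0.83213776  4.35907068]]
```

View pics/c12.png

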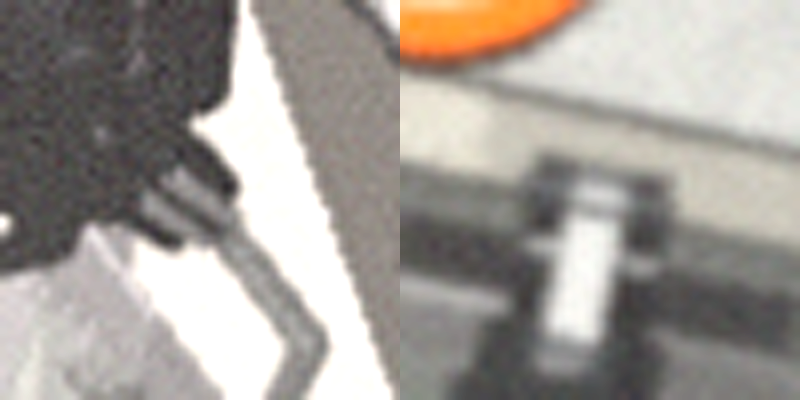

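Request:
servo_tool(rows=[{"dx": 0,"dy": 0,"dz": 0,"wx": 0,"wy": 0,"wz": 0,"fingers": 0.6},{"dx": 0,"dy": 0,"dz": 0,"wx": 0,"wy": 0,"wz": 0,"fingers": 0.6},{"dx": 0,"dy": 0,"dz": 0,"wx": 0,"wy": 0,"wz": 0,"fingers": 0.6},{"dx": 0.01,"dy": 0,"dz": 0,"wx": 0,"wy": 0,"wz": 0,"fingers": 0.6},{"dx": 0.01,"dy": 0,"dz": 0,"wx": 0,"wy": 0,"wz": 0,"fingers": 0.6}])

```text
clock: 17.08
eef_pos: [699.8, -158.2, 162.4]
tool_rot: [3.139, 0.872, -0.218]
force: [0.2, 0.5, 0.3]
width: 34.4
```

```bash
python3 - <<'E'
from ov import *
from pl import *
s=ctrl.get_image("scene");t=ctrl.get_image("top")
draw("scene",s,T,A0,(270,125,80,80),6.25,"pics/a.png",False);draw("top",t,T,A0,(235,110,50,100),6,"pics/b.png",False)
a=cv2.imread("pics/a.png");b=cv2.imread("pics/b.png")
c=np.zeros((600,800,3),np.uint8);c[:500,:500]=a;c[:600,500:]=b
cv2.imwrite("pics/c13.png",c)
p,R,st=cur();print(p,st["force"].round(1),st["width"],st["qpos"].round(2))
E
```

```text
[ 699.70414554 -158.27292953  161.74300958] [-0.3 -0.1 -0.2] 34.00838255645721 [ 0.61  0.67 -0.66  2.11  2.16  0.48  1.07]
```

View pics/c13.png

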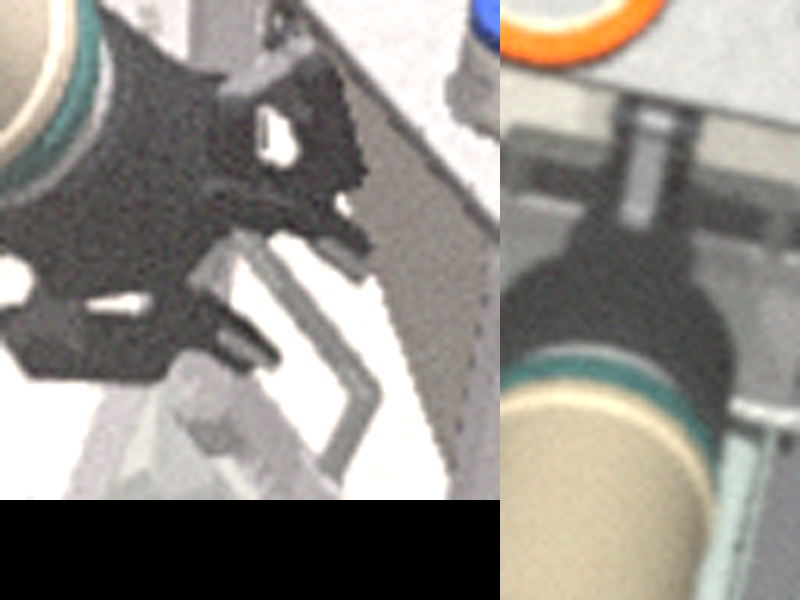

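Request:
servo_tool(rows=[{"dx": 0.005,"dy": 0,"dz": 0,"wx": 0,"wy": 0,"wz": 0,"fingers": 0.65},{"dx": 0,"dy": 0,"dz": 0,"wx": 0,"wy": 0,"wz": 0,"fingers": 0.75},{"dx": 0,"dy": 0,"dz": 0,"wx": 0,"wy": 0,"wz": 0,"fingers": 0.85},{"dx": 0,"dy": 0,"dz": 0,"wx": 0,"wy": 0,"wz": 0,"fingers": 0.92},{"dx": 0,"dy": 0,"dz": 0,"wx": 0,"wy": 0,"wz": 0,"fingers": 1}])

```text
clock: 17.8
eef_pos: [701.4, -158.4, 159.6]
tool_rot: [3.139, 0.873, -0.217]
force: [-0.0, 0.2, -1.7]
width: 7.6
```

```bash
python3 - <<'E'
from ov import *
from pl import *
s=ctrl.get_image("scene")
draw("scene",s,T,A0,(270,125,80,80),6.25,"pics/c14.png",False)
p,R,st=cur();print(p,st["force"].round(1),st["torque"].round(2),st["width"],st["qpos"].round(2))
E
```

```text
[ 701.46051211 -158.44530713  159.62343832] [ 0.9 -0.7 -2.5] [ 0.39  0.99 -0.14] 7.604934510620366 [ 0.61  0.67 -0.66  2.11  2.17  0.48  1.07]
```

View pics/c14.png

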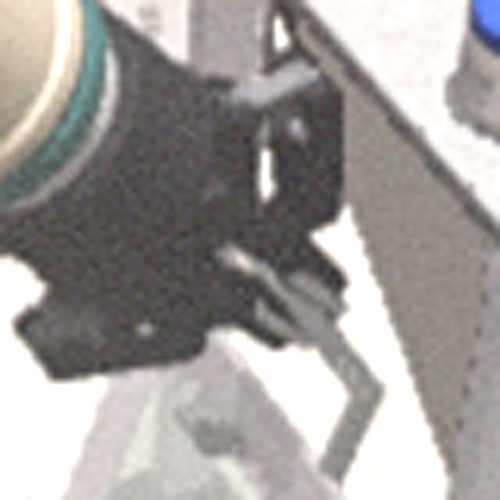

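Request:
servo_tool(rows=[{"dx": 0,"dy": 0,"dz": 0,"wx": 0,"wy": 0,"wz": 0,"fingers": 1},{"dx": 0,"dy": 0,"dz": 0,"wx": 0,"wy": 0,"wz": 0,"fingers": 1}])

```text
clock: 18.1
eef_pos: [701.5, -158.5, 159.6]
tool_rot: [3.139, 0.872, -0.217]
force: [0.1, 0.1, -2.4]
width: 7.7
```

```bash
cat > low.py <<'E'
from sim import *
import sys
# usage: low.py a_start a_end n L
def lean(a): return float(np.interp(a,[0,.2,.8,1.4,1.7,1.86],[0,0,10,27,38,40]))
def pose(a,L): 
    R=Rt(lean(a),-1); return bar(a)+L*R.as_matrix()[:,0],R
def est(p,R,L):
    b=p-L*R.as_matrix()[:,0]; c,sn=np.cos(PSI),np.sin(PSI); v=b-np.r_[T[:2],0]
    st=np.array([c*v[0]+sn*v[1],-sn*v[0]+c*v[1],v[2]]); r=st-[58,0,45]
    return st.round(1),round(float(np.hypot(r[0],r[2])),1),round(float(np.arctan2(r[2],-r[0])-np.arctan2(6.5,158)),3)
if __name__=="__main__":
    L=float(sys.argv[4]); p,R,s=cur(); q=s["qpos"].copy()
    print(s["clock"],p.round(1),q.round(2),s["force"].round(1),s["width"]); print(est(p,R,L))
    a0,a1,n=float(sys.argv[1]),float(sys.argv[2]),int(sys.argv[3])
    pw,Rw=p,R; P0,R0=pose(a0,L); off=p-P0; print("off",off.round(1))
    out=[]
    for k in range(n):
        a=a0+(a1-a0)*(k+1)/n; p1,R1=pose(a,L); p1=p1+off*max(0,1-(k+1)/n)
        out+=rows(pw,Rw,p1,R1,1); q,e,o=go(q,p1,R1,1); pw,Rw=p1,R1
    show(out); print("q end",q.round(2),round(e,2),round(o,2))
E
python3 low.py 1.856 0.14 35 45 | tail -1;python3 low.py 1.856 1.2 15 45 | tail -1; python3 low.py 1.856 1.656 5 45
```

```text
q end [ 0.62  0.76 -0.67  2.1   0.87  0.59  2.24] 0.0 0.0
q end [ 0.61  0.53 -0.63  2.09  1.01  0.4   2.13] 0.0 0.0
18.1 [ 701.5 -158.5  159.6] [ 0.61  0.67 -0.66  2.11  2.17  0.48  1.07] [ 0.1  0.1 -2.4] 7.724753750398126
(array([108.3,  -0. , 194.1]), 157.3, 1.855)
off [-0.4  0.  -0.7]
{'dx': -0.0072, 'dy': -0.0, 'dz': 0.0048, 'wx': 0.0146, 'wy': -0.0936, 'wz': -0.009}
{'dx': -0.007, 'dy': -0.0, 'dz': 0.0052, 'wx': 0.0, 'wy': -0.0833, 'wz': -0.0}
{'dx': -0.0067, 'dy': -0.0, 'dz': 0.0055, 'wx': -0.0, 'wy': -0.0833, 'wz': 0.0}
{'dx': -0.0065, 'dy': -0.0, 'dz': 0.0059, 'wx': 0.0, 'wy': -0.0994, 'wz': 0.0}
{'dx': -0.0062, 'dy': -0.0, 'dz': 0.0072, 'wx': 0.0, 'wy': -0.2444, 'wz': 0.0}
q end [ 0.57  0.58 -0.58  2.14  2.02  0.36  1.17] 0.0 0.0
```

Request:
servo_tool(rows=[{"dx": -0.0072,"dy": 0,"dz": 0.0048,"wx": 0,"wy": -0.09,"wz": 0,"fingers": 1},{"dx": -0.007,"dy": 0,"dz": 0.0052,"wx": 0,"wy": -0.085,"wz": 0,"fingers": 1},{"dx": -0.0067,"dy": 0,"dz": 0.0055,"wx": 0,"wy": -0.085,"wz": 0,"fingers": 1},{"dx": -0.0065,"dy": 0,"dz": 0.0059,"wx": 0,"wy": -0.1,"wz": 0,"fingers": 1},{"dx": -0.0062,"dy": 0,"dz": 0.0072,"wx": 0,"wy": -0.24,"wz": 0,"fingers": 1}])

```text
clock: 18.73
eef_pos: [669.4, -150.8, 165.9]
tool_rot: [3.14, 0.936, -0.216]
force: [1.7, 1.9, -9.8]
width: 7.4
```

```bash
python3 - <<'E'
from ov import *
from pl import *
s=ctrl.get_image("scene")
draw("scene",s,T,1.656,(210,85,180,210),2.8571,"pics/s15.png")
E
python3 low.py 1.656 1.456 5 45
```

```text
18.775 [ 668.8 -150.7  166. ] [ 0.56  0.6  -0.58  2.13  2.02  0.38  1.16] [-1.3  1.9 -7.7] 7.972816330634173
(array([ 77. ,   0.5, 202.3]), 158.4, 1.65)
off [-0.9  0.7  0.4]
{'dx': -0.0055, 'dy': 0.0001, 'dz': 0.0076, 'wx': 0.0189, 'wy': -0.2318, 'wz': -0.0013}
{'dx': -0.0051, 'dy': 0.0001, 'dz': 0.008, 'wx': 0.0, 'wy': -0.2444, 'wz': 0.0}
{'dx': -0.0046, 'dy': 0.0001, 'dz': 0.0083, 'wx': 0.0, 'wy': -0.2444, 'wz': 0.0}
{'dx': -0.0042, 'dy': 0.0001, 'dz': 0.0086, 'wx': 0.0, 'wy': -0.2444, 'wz': 0.0}
{'dx': -0.0037, 'dy': 0.0001, 'dz': 0.0088, 'wx': -0.0, 'wy': -0.2444, 'wz': 0.0}
q end [ 0.49  0.52 -0.45  2.1   1.4   0.25  1.75] 0.0 0.0
```

View pics/s15.png

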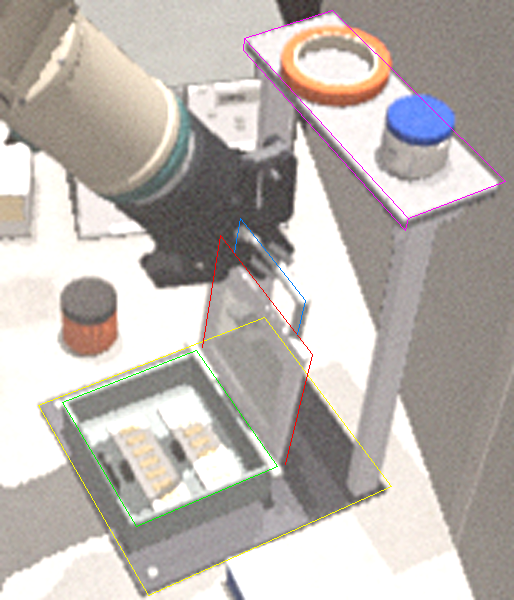

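Request:
servo_tool(rows=[{"dx": -0.0055,"dy": 0.0001,"dz": 0.0076,"wx": 0.01,"wy": -0.232,"wz": 0,"fingers": 1},{"dx": -0.0051,"dy": 0.0001,"dz": 0.008,"wx": 0,"wy": -0.244,"wz": 0,"fingers": 1},{"dx": -0.0046,"dy": 0.0001,"dz": 0.0083,"wx": 0,"wy": -0.244,"wz": 0,"fingers": 1},{"dx": -0.0042,"dy": 0.0001,"dz": 0.0086,"wx": 0,"wy": -0.244,"wz": 0,"fingers": 1},{"dx": -0.0037,"dy": 0.0001,"dz": 0.0088,"wx": 0,"wy": -0.244,"wz": 0,"fingers": 1}])

```text
clock: 19.4
eef_pos: [637.2, -143.2, 165.2]
tool_rot: [3.14, 1.058, -0.215]
force: [4.2, 1.4, -3.6]
width: 7.7
```

```bash
python3 low.py 1.456 1.256 5 45
```

```text
19.4 [ 637.2 -143.2  165.2] [ 0.48  0.53 -0.45  2.09  1.44  0.26  1.7 ] [ 4.2  1.4 -3.6] 7.6896305410181025
(array([ 49. ,   1.1, 204.4]), 159.7, 1.473)
off [3.  0.4 1.8]
{'dx': -0.0034, 'dy': 0.0003, 'dz': 0.0101, 'wx': 0.0229, 'wy': -0.3004, 'wz': 0.0024}
{'dx': -0.0028, 'dy': 0.0003, 'dz': 0.0102, 'wx': 0.0, 'wy': -0.2111, 'wz': -0.0}
{'dx': -0.0023, 'dy': 0.0003, 'dz': 0.0102, 'wx': 0.0, 'wy': -0.1889, 'wz': 0.0}
{'dx': -0.0018, 'dy': 0.0003, 'dz': 0.0103, 'wx': 0.0, 'wy': -0.1889, 'wz': 0.0}
{'dx': -0.0013, 'dy': 0.0003, 'dz': 0.0104, 'wx': 0.0, 'wy': -0.1889, 'wz': -0.0}
q end [ 0.6   0.52 -0.61  2.09  1.07  0.38  2.08] 0.0 0.0
```

Request:
servo_tool(rows=[{"dx": -0.0034,"dy": 0.0003,"dz": 0.0101,"wx": 0.02,"wy": -0.3,"wz": 0,"fingers": 1},{"dx": -0.0028,"dy": 0.0003,"dz": 0.0102,"wx": 0,"wy": -0.21,"wz": 0,"fingers": 1},{"dx": -0.0023,"dy": 0.0003,"dz": 0.0102,"wx": 0,"wy": -0.19,"wz": 0,"fingers": 1},{"dx": -0.0018,"dy": 0.0003,"dz": 0.0103,"wx": 0,"wy": -0.19,"wz": 0,"fingers": 1},{"dx": -0.0013,"dy": 0.0003,"dz": 0.0104,"wx": 0,"wy": -0.19,"wz": 0,"fingers": 1}])

```text
clock: 20.02
eef_pos: [604.1, -135.2, 160.3]
tool_rot: [-3.137, 1.161, -0.209]
force: [-0.7, 3.8, 16.8]
width: 7.5
```

```bash
python3 low.py 1.256 1.056 5 45
```

```text
20.025 [ 604.1 -135.2  160.3] [ 0.58  0.54 -0.6   2.08  1.1   0.38  2.05] [-0.7  3.8 16.8] 7.451021747942314
(array([ 19.1,   1.7, 201.6]), 161.3, 1.286)
off [4.5 0.8 4.5]
{'dx': -0.0004, 'dy': 0.0005, 'dz': 0.0111, 'wx': 0.011, 'wy': -0.285, 'wz': 0.0252}
{'dx': 0.0003, 'dy': 0.0005, 'dz': 0.0111, 'wx': 0.0, 'wy': -0.1889, 'wz': 0.0}
{'dx': 0.0008, 'dy': 0.0005, 'dz': 0.0111, 'wx': -0.0, 'wy': -0.1889, 'wz': -0.0}
{'dx': 0.0014, 'dy': 0.0005, 'dz': 0.0111, 'wx': 0.0, 'wy': -0.1889, 'wz': -0.0}
{'dx': 0.0019, 'dy': 0.0005, 'dz': 0.011, 'wx': -0.0, 'wy': -0.1889, 'wz': 0.0}
q end [ 0.67  0.55 -0.71  2.09  0.94  0.48  2.2 ] 0.0 0.0
```

```bash
python3 - <<'E'
from ov import *
from pl import *
s=ctrl.get_image("scene")
draw("scene",s,T,1.286,(210,105,150,160),3.6,"pics/s16.png")
E
```

```text
(no output)
```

View pics/s16.png

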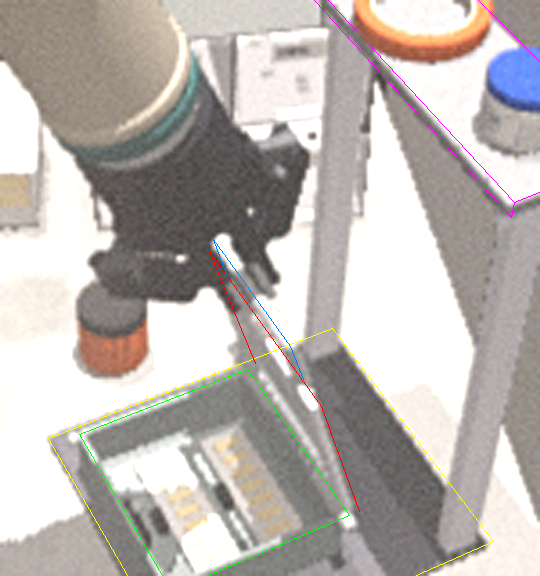

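```bash
cat > low2.py <<'E'
from low import *
# low2.py a1 n dr [tang]: continue from estimated angle to a1 with radius 158.1+dr
L=45.; p,R,s=cur(); q=s["qpos"].copy(); a0=est(p,R,L)[2]
print(s["clock"],p.round(1),q.round(2),"F",s["force"].round(1),s["torque"].round(2),round(s["width"],1)); print(est(p,R,L))
a1,n,dr=float(sys.argv[1]),int(sys.argv[2]),float(sys.argv[3])
def pose2(a):
    P,Rr=pose(a,L); h=st2w(np.array([58,0,45.]),T); b=bar(a); return P+(b-h)/np.linalg.norm(b-h)*dr,Rr
pw,Rw=p,R; out=[]; off=p-pose2(a0)[0]; print("off",off.round(1))
for k in range(n):
    a=a0+(a1-a0)*(k+1)/n; p1,R1=pose2(a); p1=p1+off*(1-(k+1)/n)
    out+=rows(pw,Rw,p1,R1,1); q,e,o=go(q,p1,R1,1); pw,Rw=p1,R1
show(out); print("q end",q.round(2),round(e,2),round(o,2))
E
python3 low2.py 1.08 5 5
```

```text
20.075 [ 603.6 -135.   160.2] [ 0.59  0.54 -0.6   2.08  1.09  0.38  2.05] F [-3.3  4.6 17.9] [ 0.72 -0.84  0.23] 7.8
(array([ 18.6,   1.7, 201.5]), 161.3, 1.283)
off [ 0.7  1.7 -1.8]
{'dx': -0.0017, 'dy': 0.0005, 'dz': 0.0098, 'wx': 0.0112, 'wy': -0.1508, 'wz': 0.0256}
{'dx': -0.0012, 'dy': 0.0005, 'dz': 0.0099, 'wx': 0.0, 'wy': -0.1917, 'wz': 0.0}
{'dx': -0.0007, 'dy': 0.0005, 'dz': 0.0099, 'wx': 0.0, 'wy': -0.1917, 'wz': 0.0}
{'dx': -0.0002, 'dy': 0.0005, 'dz': 0.0099, 'wx': -0.0, 'wy': -0.1917, 'wz': 0.0}
{'dx': 0.0004, 'dy': 0.0005, 'dz': 0.0099, 'wx': -0.0, 'wy': -0.1917, 'wz': -0.0}
q end [ 0.67  0.54 -0.71  2.09  0.94  0.48  2.2 ] 0.0 0.0
```

Request:
servo_tool(rows=[{"dx": -0.0017,"dy": 0.0005,"dz": 0.0098,"wx": 0.01,"wy": -0.15,"wz": 0.025,"fingers": 1},{"dx": -0.0012,"dy": 0.0005,"dz": 0.0099,"wx": 0,"wy": -0.19,"wz": 0,"fingers": 1},{"dx": -0.0007,"dy": 0.0005,"dz": 0.0099,"wx": 0,"wy": -0.19,"wz": 0,"fingers": 1},{"dx": -0.0002,"dy": 0.0005,"dz": 0.0099,"wx": 0,"wy": -0.19,"wz": 0,"fingers": 1},{"dx": 0.0004,"dy": 0.0005,"dz": 0.0099,"wx": 0,"wy": -0.19,"wz": 0,"fingers": 1}])

```text
clock: 20.7
eef_pos: [567.2, -126.6, 147.3]
tool_rot: [-3.131, 1.26, -0.204]
force: [2.7, 9.2, 2.7]
width: 7.1
```

```bash
python3 low2.py 0.88 5 6;python3 - <<'E'
from ov import *
from pl import *
s=ctrl.get_image("scene")
draw("scene",s,T,1.08,(210,105,150,160),3.6,"pics/s17.png",False)
E
```

```text
20.7 [ 567.2 -126.6  147.3] [ 0.64  0.56 -0.7   2.08  0.96  0.47  2.17] F [2.7 9.2 2.7] [ 1.93 -0.69  0.39] 7.1
(array([-14.6,   2.1, 190.2]), 162.3, 1.066)
off [ 1.5  2.  -1.6]
{'dx': 0.0009, 'dy': 0.0006, 'dz': 0.0093, 'wx': 0.0084, 'wy': -0.2184, 'wz': 0.034}
{'dx': 0.0014, 'dy': 0.0006, 'dz': 0.0092, 'wx': 0.0, 'wy': -0.1757, 'wz': 0.0}
{'dx': 0.0018, 'dy': 0.0006, 'dz': 0.0091, 'wx': 0.0, 'wy': -0.1757, 'wz': 0.0}
{'dx': 0.0022, 'dy': 0.0006, 'dz': 0.0089, 'wx': 0.0, 'wy': -0.1757, 'wz': -0.0}
{'dx': 0.0027, 'dy': 0.0006, 'dz': 0.0088, 'wx': 0.0, 'wy': -0.1757, 'wz': 0.0}
q end [ 0.7   0.57 -0.76  2.08  0.85  0.56  2.27] 0.0 0.0
```

View pics/s17.png

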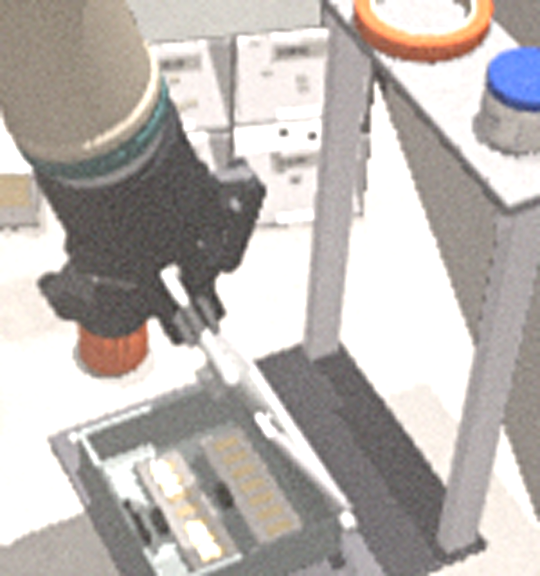

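Request:
servo_tool(rows=[{"dx": 0.0009,"dy": -0.0004,"dz": 0.0093,"wx": 0,"wy": -0.21,"wz": 0,"fingers": 1},{"dx": 0.0014,"dy": -0.0004,"dz": 0.0092,"wx": 0,"wy": -0.175,"wz": 0,"fingers": 1},{"dx": 0.0018,"dy": -0.0002,"dz": 0.0091,"wx": 0,"wy": -0.175,"wz": 0,"fingers": 1},{"dx": 0.0022,"dy": 0,"dz": 0.0089,"wx": 0,"wy": -0.175,"wz": 0,"fingers": 1},{"dx": 0.0027,"dy": 0,"dz": 0.0088,"wx": 0,"wy": -0.175,"wz": 0,"fingers": 1}])

```text
clock: 21.38
eef_pos: [536.7, -119.6, 130.9]
tool_rot: [-3.126, 1.357, -0.2]
force: [6.7, 8.2, -4.0]
width: 7.1
```

```bash
python3 low2.py 0.68 5 6
```

```text
21.375 [ 536.7 -119.6  130.9] [ 0.67  0.59 -0.75  2.07  0.87  0.56  2.24] F [ 6.7  8.2 -4. ] [ 1.74 -1.13  0.31] 7.1
(array([-41.6,   2.4, 174.8]), 163.7, 0.875)
off [ 1.   2.4 -0.3]
{'dx': 0.0037, 'dy': 0.0007, 'dz': 0.0089, 'wx': 0.0005, 'wy': -0.2072, 'wz': 0.032}
{'dx': 0.0041, 'dy': 0.0007, 'dz': 0.0086, 'wx': 0.0, 'wy': -0.1783, 'wz': -0.0}
{'dx': 0.0046, 'dy': 0.0007, 'dz': 0.0079, 'wx': -0.0, 'wy': -0.1083, 'wz': -0.0}
{'dx': 0.0049, 'dy': 0.0007, 'dz': 0.0077, 'wx': 0.0, 'wy': -0.1083, 'wz': 0.0}
{'dx': 0.0053, 'dy': 0.0007, 'dz': 0.0074, 'wx': -0.0, 'wy': -0.1083, 'wz': 0.0}
q end [ 0.7   0.61 -0.76  2.1   0.83  0.6   2.28] 0.0 0.0
```

Request:
servo_tool(rows=[{"dx": 0.0038,"dy": -0.0004,"dz": 0.0086,"wx": 0,"wy": -0.2,"wz": 0.02,"fingers": 1},{"dx": 0.0042,"dy": -0.0004,"dz": 0.0083,"wx": 0,"wy": -0.178,"wz": 0,"fingers": 1},{"dx": 0.0047,"dy": -0.0002,"dz": 0.0077,"wx": 0,"wy": -0.11,"wz": 0,"fingers": 1},{"dx": 0.005,"dy": 0,"dz": 0.0075,"wx": 0,"wy": -0.11,"wz": 0,"fingers": 1},{"dx": 0.0054,"dy": 0,"dz": 0.0072,"wx": 0,"wy": -0.11,"wz": 0,"fingers": 1}])

```text
clock: 22.0
eef_pos: [510.6, -114.1, 108.0]
tool_rot: [-3.137, 1.432, -0.213]
force: [3.3, 8.1, 0.4]
width: 7.1
```

```bash
python3 low2.py 0.48 5 4;python3 - <<'E'
from ov import *
from pl import *
s=ctrl.get_image("scene")
draw("scene",s,T,0.69,(210,105,150,160),3.6,"pics/s18.png")
E
```

```text
22.0 [ 510.6 -114.1  108. ] [ 0.67  0.63 -0.75  2.09  0.85  0.59  2.25] F [3.3 8.1 0.4] [ 1.68 -0.75 -0.25] 7.1
(array([-65. ,   2.4, 152.6]), 163.4, 0.677)
off [-0.4  2.5  0.9]
{'dx': 0.006, 'dy': 0.0007, 'dz': 0.0068, 'wx': -0.0175, 'wy': -0.107, 'wz': 0.0034}
{'dx': 0.0063, 'dy': 0.0006, 'dz': 0.0065, 'wx': 0.0, 'wy': -0.1094, 'wz': 0.0}
{'dx': 0.0066, 'dy': 0.0006, 'dz': 0.0062, 'wx': -0.0, 'wy': -0.1094, 'wz': -0.0}
{'dx': 0.0068, 'dy': 0.0006, 'dz': 0.0059, 'wx': 0.0, 'wy': -0.1094, 'wz': 0.0}
{'dx': 0.0071, 'dy': 0.0006, 'dz': 0.0055, 'wx': 0.0, 'wy': -0.1094, 'wz': 0.0}
q end [ 0.67  0.66 -0.74  2.11  0.84  0.6   2.27] 0.0 0.0
```

View pics/s18.png

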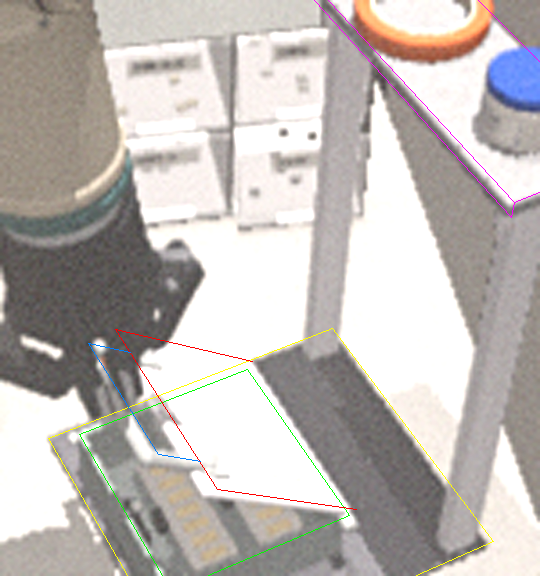

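```bash
python3 - <<'E'
from pl import *
for a in (.69,.6,.55,.5,.45):
    o=[]
    for (x,y) in ((-158,-45),(-124,-66)):
        q=lidpt(x,6.5,a); o.append(((proj("scene",st2w([q[0],y,q[2]],T))[0]-[210,105]+.5)*3.6).round(0))
    print(a,*o)
    p,R,s=cur(); print("   bar st",lidpt(-158,6.5,a).round(0))
E
```

```text
0.69 [158. 455.] [218. 489.]
   bar st [-60.   0. 151.]
0.6 [144. 473.] [207. 503.]
   bar st [-69.   0. 140.]
0.55 [136. 483.] [201. 511.]
   bar st [-73.   0. 133.]
0.5 [130. 493.] [195. 519.]
   bar st [-78.   0. 126.]
0.45 [123. 503.] [190. 526.]
   bar st [-81.   0. 120.]
```

```bash
python3 - <<'E'
from ov import *
from pl import *
s=ctrl.get_image("scene");t=ctrl.get_image("top")
draw("scene",s,T,0.66,(215,180,100,80),5,"pics/a.png",True);draw("top",t,T,0.66,(205,130,85,110),5,"pics/t19.png",True)
a=cv2.imread("pics/a.png"); b=cv2.imread("pics/t19.png"); c=np.zeros((550,925,3),np.uint8); c[:400,:500]=a; c[:550,500:925]=b; cv2.imwrite("pics/c19.png",cv2.resize(c,None,fx=.86,fy=.86))
E
```

View pics/c19.png

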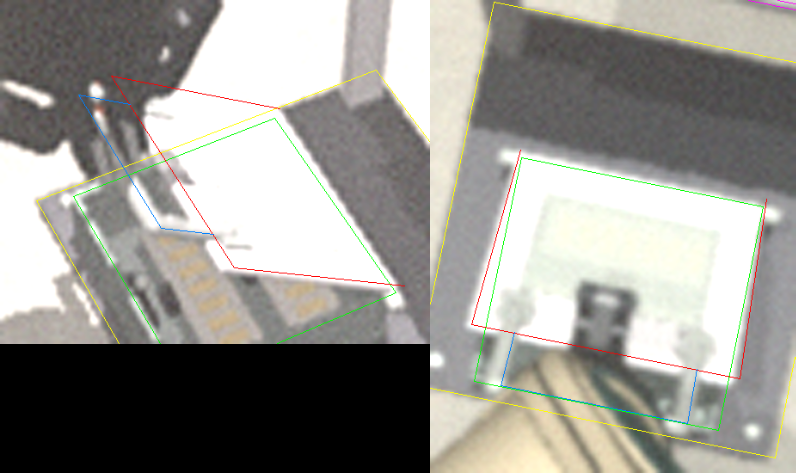

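Request:
servo_tool(rows=[{"dx": 0.006,"dy": -0.0003,"dz": 0.0068,"wx": 0,"wy": -0.107,"wz": 0,"fingers": 1},{"dx": 0.0063,"dy": -0.0003,"dz": 0.0065,"wx": 0,"wy": -0.11,"wz": 0,"fingers": 1},{"dx": 0.0066,"dy": -0.0003,"dz": 0.0062,"wx": 0,"wy": -0.11,"wz": 0,"fingers": 1},{"dx": 0.0068,"dy": 0,"dz": 0.0059,"wx": 0,"wy": -0.11,"wz": 0,"fingers": 1},{"dx": 0.0071,"dy": 0,"dz": 0.0055,"wx": 0,"wy": -0.11,"wz": 0,"fingers": 1}])

```text
clock: 22.78
eef_pos: [489.3, -109.4, 80.3]
tool_rot: [3.137, 1.492, -0.223]
force: [1.3, 11.2, 0.1]
width: 7.1
```

```bash
python3 low2.py 0.30 5 4
```

```text
22.775 [ 489.3 -109.4   80.3] [ 0.64  0.67 -0.72  2.1   0.86  0.6   2.24] F [ 1.3 11.2  0.1] [ 2.18 -0.15 -0.39] 7.1
(array([-84.1,   2.5, 125.2]), 163.1, 0.472)
off [-0.3  2.6  0.6]
{'dx': 0.0064, 'dy': 0.0007, 'dz': 0.0044, 'wx': -0.0237, 'wy': -0.0886, 'wz': -0.0049}
{'dx': 0.0066, 'dy': 0.0006, 'dz': 0.0041, 'wx': 0.0, 'wy': -0.0956, 'wz': 0.0}
{'dx': 0.0067, 'dy': 0.0006, 'dz': 0.0039, 'wx': -0.0, 'wy': -0.0956, 'wz': 0.0}
{'dx': 0.0069, 'dy': 0.0006, 'dz': 0.0036, 'wx': 0.0, 'wy': -0.0956, 'wz': 0.0}
{'dx': 0.007, 'dy': 0.0006, 'dz': 0.0033, 'wx': 0.0, 'wy': -0.0956, 'wz': 0.0}
q end [ 0.65  0.71 -0.71  2.11  0.85  0.61  2.25] 0.0 0.0
```

Request:
servo_tool(rows=[{"dx": 0.0064,"dy": -0.001,"dz": 0.0044,"wx": 0,"wy": -0.089,"wz": 0,"fingers": 1},{"dx": 0.0066,"dy": -0.001,"dz": 0.0041,"wx": 0,"wy": -0.096,"wz": 0,"fingers": 1},{"dx": 0.0067,"dy": -0.0005,"dz": 0.0039,"wx": 0,"wy": -0.096,"wz": 0,"fingers": 1},{"dx": 0.0069,"dy": 0,"dz": 0.0036,"wx": 0,"wy": -0.096,"wz": 0,"fingers": 1},{"dx": 0.007,"dy": 0,"dz": 0.0033,"wx": 0,"wy": -0.096,"wz": 0,"fingers": 1}])

```text
clock: 23.4
eef_pos: [476.1, -106.3, 53.5]
tool_rot: [3.063, 1.544, -0.298]
force: [1.8, 12.9, -0.2]
width: 7.1
```

```bash
python3 low2.py 0.17 5 4;python3 - <<'E'
from ov import *
from pl import *
s=ctrl.get_image("scene")
draw("scene",s,T,0.3,(190,170,120,110),5,"pics/s20.png",False)
E
```

```text
23.4 [ 476.1 -106.3   53.5] [ 0.62  0.72 -0.7   2.1   0.87  0.6   2.22] F [ 1.8 12.9 -0.2] [ 2.92 -0.42 -0.48] 7.1
(array([-95.4,   2.7,  98.5]), 162.4, 0.294)
off [0.3 2.6 0.1]
{'dx': 0.0051, 'dy': 0.0007, 'dz': 0.0022, 'wx': -0.0365, 'wy': -0.0669, 'wz': -0.0212}
{'dx': 0.0051, 'dy': 0.0007, 'dz': 0.002, 'wx': 0.0, 'wy': -0.0689, 'wz': 0.0}
{'dx': 0.0052, 'dy': 0.0007, 'dz': 0.0019, 'wx': -0.0, 'wy': -0.0689, 'wz': -0.0}
{'dx': 0.0052, 'dy': 0.0007, 'dz': 0.0016, 'wx': 0.0, 'wy': -0.0544, 'wz': 0.0}
{'dx': 0.0053, 'dy': 0.0007, 'dz': 0.0011, 'wx': 0.0, 'wy': 0.0, 'wz': 0.0}
q end [ 0.63  0.75 -0.69  2.11  0.87  0.6   2.24] 0.0 0.0
```

View pics/s20.png

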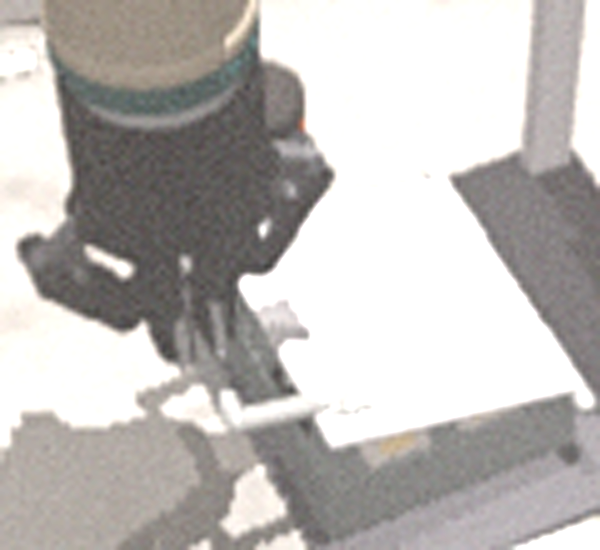

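Request:
servo_tool(rows=[{"dx": 0.0051,"dy": -0.001,"dz": 0.0022,"wx": 0,"wy": -0.067,"wz": 0,"fingers": 1},{"dx": 0.0051,"dy": -0.001,"dz": 0.002,"wx": 0,"wy": -0.069,"wz": 0,"fingers": 1},{"dx": 0.0052,"dy": -0.001,"dz": 0.0019,"wx": 0,"wy": -0.069,"wz": 0,"fingers": 1},{"dx": 0.0052,"dy": -0.001,"dz": 0.0016,"wx": 0,"wy": -0.054,"wz": 0,"fingers": 1},{"dx": 0.004,"dy": 0,"dz": 0.001,"wx": 0,"wy": 0,"wz": 0,"fingers": 1}])

```text
clock: 24.08
eef_pos: [470.4, -105.0, 34.3]
tool_rot: [1.579, 1.565, -1.784]
force: [6.0, 4.0, -1.7]
width: 7.1
```

```bash
python3 low2.py 0.12 5 4;python3 - <<'E'
from ov import *
from pl import *
s=ctrl.get_image("scene")
draw("scene",s,T,0.17,(190,170,120,110),5,"pics/s21.png",True)
E
```

```text
24.075 [ 470.4 -105.    34.3] [ 0.6   0.76 -0.67  2.1   0.89  0.59  2.2 ] F [ 6.   4.  -1.7] [ 1.26 -1.39 -0.53] 7.1
(array([-100. ,    2.9,   79.3]), 161.6, 0.173)
off [ 1.   2.5 -0.2]
{'dx': 0.0022, 'dy': 0.0007, 'dz': 0.0006, 'wx': -0.0527, 'wy': -0.0003, 'wz': -0.0529}
{'dx': 0.0022, 'dy': 0.0007, 'dz': 0.0006, 'wx': 0.0, 'wy': 0.0, 'wz': 0.0}
{'dx': 0.0022, 'dy': 0.0007, 'dz': 0.0006, 'wx': 0.0, 'wy': 0.0, 'wz': 0.0}
{'dx': 0.0022, 'dy': 0.0007, 'dz': 0.0005, 'wx': 0.0, 'wy': 0.0, 'wz': 0.0}
{'dx': 0.0022, 'dy': 0.0007, 'dz': 0.0005, 'wx': 0.0, 'wy': 0.0, 'wz': 0.0}
q end [ 0.62  0.76 -0.67  2.11  0.89  0.58  2.22] 0.0 0.0
```

View pics/s21.png

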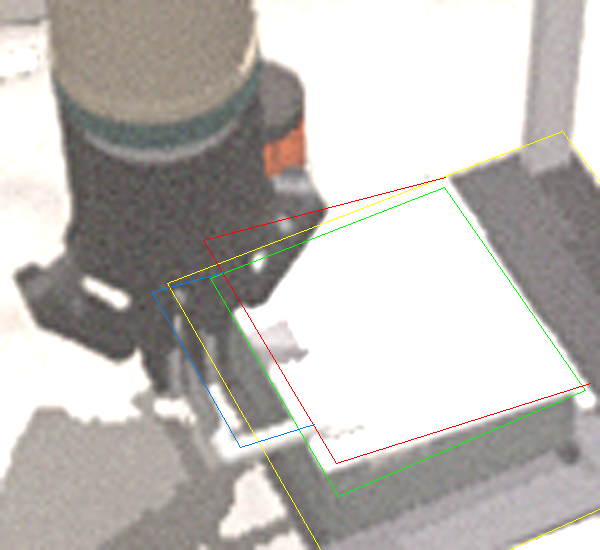

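Request:
servo_tool(rows=[{"dx": 0.0022,"dy": -0.0005,"dz": 0.0002,"wx": 0,"wy": 0,"wz": 0,"fingers": 1},{"dx": 0.0022,"dy": -0.0005,"dz": 0.0002,"wx": 0,"wy": 0,"wz": 0,"fingers": 1},{"dx": 0.0022,"dy": 0,"dz": 0,"wx": 0,"wy": 0,"wz": 0,"fingers": 1}])

```text
clock: 24.5
eef_pos: [469.9, -104.6, 30.0]
tool_rot: [1.568, 1.564, -1.796]
force: [3.1, -2.8, 6.4]
width: 7.3
```

Request:
servo_tool(rows=[{"dx": 0.002,"dy": 0,"dz": 0,"wx": 0,"wy": 0,"wz": 0,"fingers": 1},{"dx": 0.002,"dy": 0,"dz": 0,"wx": 0,"wy": 0,"wz": 0,"fingers": 1}])

```text
clock: 24.75
eef_pos: [469.5, -104.5, 26.9]
tool_rot: [1.481, 1.564, -1.883]
force: [2.4, -3.3, 3.7]
width: 6.9
```

Request:
servo_tool(rows=[{"dx": 0.0015,"dy": 0,"dz": 0,"wx": 0,"wy": 0,"wz": 0,"fingers": 1},{"dx": 0,"dy": 0,"dz": 0,"wx": 0,"wy": 0,"wz": 0,"fingers": 1}])

```text
clock: 25.0
eef_pos: [469.4, -104.4, 25.3]
tool_rot: [1.378, 1.564, -1.985]
force: [3.7, -4.5, 1.3]
width: 7.3
```

Request:
servo_tool(rows=[{"dx": 0.0015,"dy": 0,"dz": 0,"wx": 0,"wy": 0,"wz": 0,"fingers": 1},{"dx": 0,"dy": 0,"dz": 0,"wx": 0,"wy": 0,"wz": 0,"fingers": 1}])

```text
clock: 25.25
eef_pos: [469.0, -104.8, 23.9]
tool_rot: [1.301, 1.563, -2.061]
force: [4.5, -9.6, -1.1]
width: 7.0
```

```bash
python3 low2.py 0.12 1 4|head -2;python3 - <<'E'
from ov import *
from pl import *
s=ctrl.get_image("scene");t=ctrl.get_image("top")
draw("scene",s,T,0.12,(190,170,120,110),5,"pics/s22.png",True)
draw("top",t,T,0.12,(205,150,85,90),6,"pics/t22.png",True)
E
```

```text
25.25 [ 469.  -104.8   23.9] [ 0.59  0.77 -0.65  2.11  0.91  0.57  2.18] F [ 4.5 -9.6 -1.1] [-3.54 -0.66 -0.09] 7.0
(array([-101.4,    2.9,   68.9]), 161.1, 0.108)
```

View pics/s22.png

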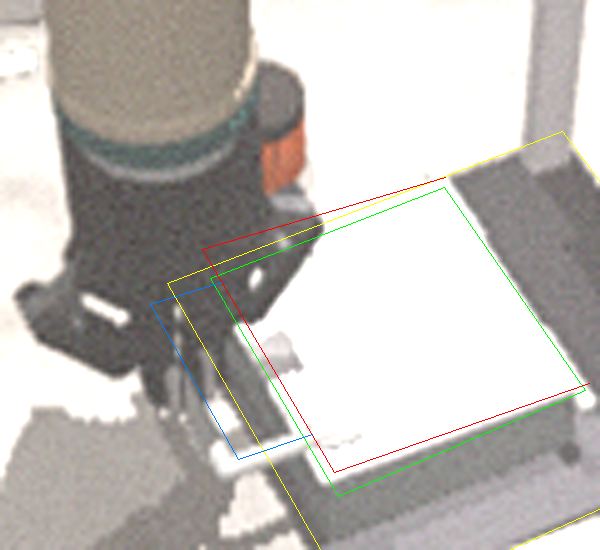

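View pics/t22.png

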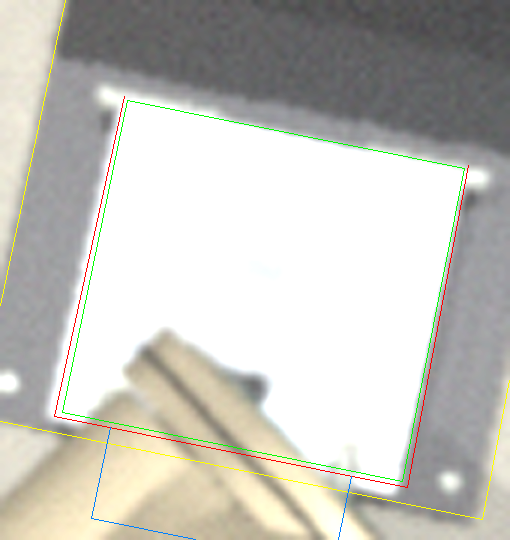

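Request:
servo_tool(rows=[{"dx": 0.0015,"dy": 0.0008,"dz": 0,"wx": 0,"wy": 0,"wz": 0,"fingers": 1},{"dx": 0,"dy": 0,"dz": 0,"wx": 0,"wy": 0,"wz": 0,"fingers": 1}])

```text
clock: 25.6
eef_pos: [469.0, -104.3, 22.6]
tool_rot: [1.179, 1.565, -2.185]
force: [4.6, -3.2, -3.9]
width: 6.8
```

Request:
servo_tool(rows=[{"dx": 0.0015,"dy": 0.0008,"dz": 0,"wx": 0,"wy": 0,"wz": 0,"fingers": 1},{"dx": 0,"dy": 0,"dz": 0,"wx": 0,"wy": 0,"wz": 0,"fingers": 1}])

```text
clock: 25.85
eef_pos: [468.9, -104.2, 21.5]
tool_rot: [1.097, 1.566, -2.266]
force: [5.3, -2.4, -4.7]
width: 6.9
```

Request:
servo_tool(rows=[{"dx": 0.0015,"dy": 0.0008,"dz": 0,"wx": 0,"wy": 0,"wz": 0,"fingers": 1},{"dx": 0,"dy": 0,"dz": 0,"wx": 0,"wy": 0,"wz": 0,"fingers": 1}])

```text
clock: 26.1
eef_pos: [468.8, -104.2, 20.5]
tool_rot: [1.03, 1.567, -2.332]
force: [5.5, -1.4, -6.7]
width: 7.1
```

Request:
servo_tool(rows=[{"dx": 0.002,"dy": 0,"dz": -0.0003,"wx": 0,"wy": 0,"wz": 0,"fingers": 1},{"dx": 0.002,"dy": 0,"dz": -0.0003,"wx": 0,"wy": 0,"wz": 0,"fingers": 1},{"dx": 0.001,"dy": 0,"dz": -0.0003,"wx": 0,"wy": 0,"wz": 0,"fingers": 1}])

```text
clock: 26.48
eef_pos: [468.6, -104.2, 16.9]
tool_rot: [0.896, 1.566, -2.466]
force: [0.9, 0.2, -0.9]
width: 7.2
```

Request:
servo_tool(rows=[{"dx": 0.002,"dy": 0,"dz": -0.0003,"wx": 0,"wy": 0,"wz": 0,"fingers": 1},{"dx": 0.002,"dy": 0,"dz": 0,"wx": 0,"wy": 0,"wz": 0,"fingers": 1}])

```text
clock: 26.72
eef_pos: [468.6, -104.2, 14.7]
tool_rot: [1.017, 1.565, -2.344]
force: [-5.4, 2.0, 22.9]
width: 7.1
```

```bash
python3 low2.py 0.12 1 4|head -2;python3 - <<'E'
from ov import *
from pl import *
s=ctrl.get_image("scene")
draw("scene",s,T,0.0,(190,170,120,110),5,"pics/s23.png",True)
E
```

```text
26.725 [ 468.6 -104.2   14.7] [ 0.57  0.79 -0.63  2.11  0.93  0.56  2.16] F [-5.4  2.  22.9] [ 0.63  0.93 -0.59] 7.1
(array([-101.8,    3.2,   59.7]), 160.5, 0.051)
```

View pics/s23.png

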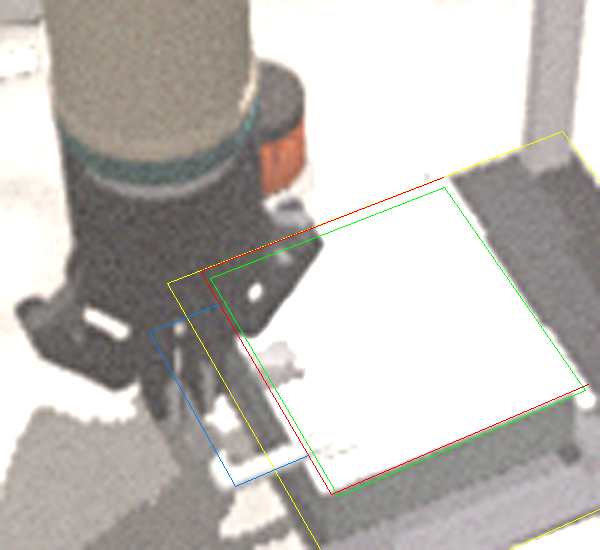

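Request:
servo_tool(rows=[{"dx": -0.0015,"dy": 0,"dz": 0,"wx": 0,"wy": 0,"wz": 0,"fingers": 1},{"dx": 0,"dy": 0,"dz": 0,"wx": 0,"wy": 0,"wz": 0,"fingers": 0.85},{"dx": 0,"dy": 0,"dz": 0,"wx": 0,"wy": 0,"wz": 0,"fingers": 0.72},{"dx": 0,"dy": 0,"dz": 0,"wx": 0,"wy": 0,"wz": 0,"fingers": 0.72}])

```text
clock: 27.28
eef_pos: [469.6, -105.1, 15.1]
tool_rot: [1.199, 1.566, -2.162]
force: [-0.1, -0.5, 0.2]
width: 24.0
```

```bash
python3 low2.py 0.12 1 4|head -2;python3 - <<'E'
from ov import *
from pl import *
s=ctrl.get_image("scene")
draw("scene",s,T,0.0,(190,170,120,110),5,"pics/s24.png",False)
E
```

```text
27.275 [ 469.6 -105.1   15.1] [ 0.58  0.79 -0.63  2.11  0.93  0.56  2.17] F [-0.1 -0.5  0.2] [ 0.02  0.06 -0.03] 24.0
(array([-100.7,    2.6,   60.1]), 159.4, 0.054)
```

View pics/s24.png

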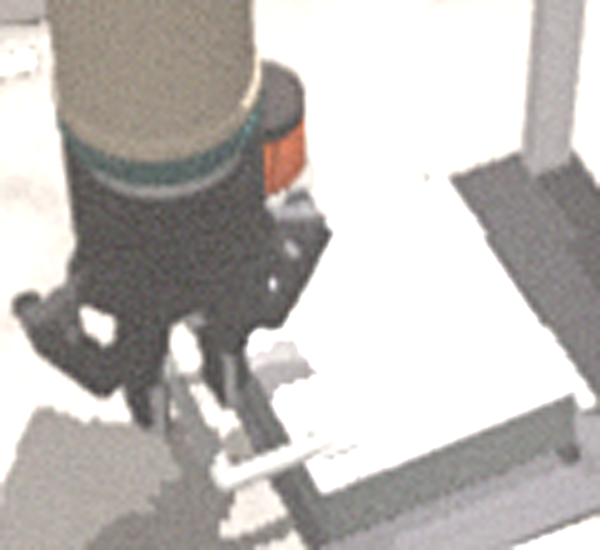

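Request:
servo_tool(rows=[{"dx": -0.01,"dy": 0,"dz": 0,"wx": 0,"wy": 0,"wz": 0,"fingers": 0.72},{"dx": -0.02,"dy": 0,"dz": 0,"wx": 0,"wy": 0,"wz": 0,"fingers": 0.72},{"dx": -0.03,"dy": 0,"dz": 0,"wx": 0,"wy": 0,"wz": 0,"fingers": 0.8},{"dx": -0.04,"dy": 0,"dz": 0,"wx": 0,"wy": 0,"wz": 0,"fingers": 1},{"dx": -0.04,"dy": 0,"dz": 0,"wx": 0,"wy": 0,"wz": 0,"fingers": 1}])

```text
clock: 27.95
eef_pos: [469.9, -104.3, 122.1]
tool_rot: [1.263, 1.566, -2.099]
force: [0.8, -0.1, 0.7]
width: 0.1
```

```bash
python3 - <<'E'
from ov import *
from pl import *
s=ctrl.get_image("scene");t=ctrl.get_image("top"); p,R,st=cur(); print(p,st["force"].round(1))
draw("scene",s,T,0.0,(190,170,120,110),5,"pics/s25.png",True)
draw("top",t,T,0.0,(205,150,85,90),6,"pics/t25.png",True)
for n in("scene","top"):
  for l in ("lid_bar","lid_press","lid_hinge"): print(n,l,[(np.round(d["point"],1).tolist(),round(d["conf"],2)) for d in ctrl.mark_of(l,n)[:2]])
for a in (0,.12): print(a,[ [proj(n,st2w(lidpt(x,z,a),T))[0].round(1).tolist() for n in("scene","top")] for x,z in((-158,6.5),(-105,6))])
E
```

```text
[ 472.18320685 -104.31504011  123.66528753] [ 0.5 -0.  -0.3]
scene lid_bar [([223.9, 247.3], 0.59)]
scene lid_press [([246.3, 239.7], 0.74)]
scene lid_hinge [([291.6, 225.5], 0.59)]
top lid_bar []
top lid_press [([242.4, 216.1], 0.62)]
top lid_hinge [([255.6, 173.4], 0.71)]
0 [[[227.8, 251.0], [239.8, 240.7]], [[250.1, 242.1], [244.6, 217.3]]]
0.12 [[[228.1, 245.5], [239.9, 240.0]], [[250.6, 238.4], [244.7, 216.5]]]
```

View pics/s25.png

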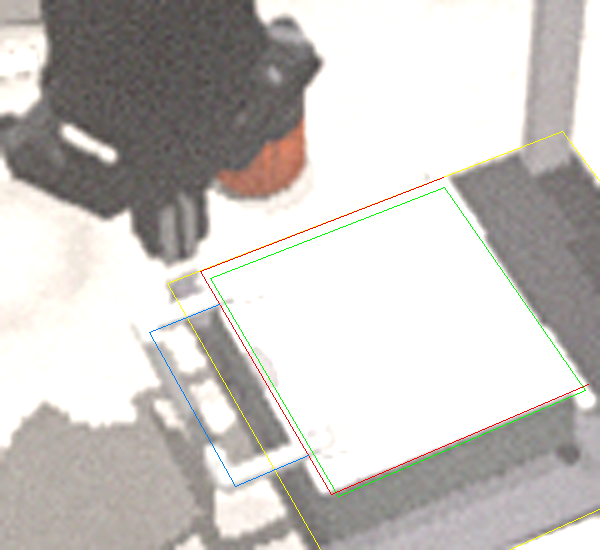

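```bash
python3 - <<'E'
from pl import *
p,R,s=cur(); print(p.round(1),s["qpos"].round(2),s["force"].round(1))
p1=st2w([-47,2.5,70],T); print(p1)
show(rows(p,R,p1,Rt(0,-1),5))
E
```

```text
[ 469.2 -104.5  119.5] [ 0.71  0.64 -0.83  2.04  0.69  0.77  2.37] [-0.7 -0.3 -0.7]
[ 522.1279705 -116.4848516   70.       ]
{'dx': 0.0132, 'dy': -0.0, 'dz': -0.0145, 'wx': -0.0084, 'wy': 0.0067, 'wz': -0.0086}
{'dx': 0.0132, 'dy': 0.0, 'dz': -0.0145, 'wx': -0.0084, 'wy': 0.0067, 'wz': -0.0086}
{'dx': 0.0132, 'dy': 0.0, 'dz': -0.0145, 'wx': -0.0084, 'wy': 0.0067, 'wz': -0.0086}
{'dx': 0.0132, 'dy': 0.0001, 'dz': -0.0145, 'wx': -0.0084, 'wy': 0.0067, 'wz': -0.0086}
{'dx': 0.0132, 'dy': 0.0001, 'dz': -0.0145, 'wx': -0.0084, 'wy': 0.0067, 'wz': -0.0086}
```

View pics/t25.png

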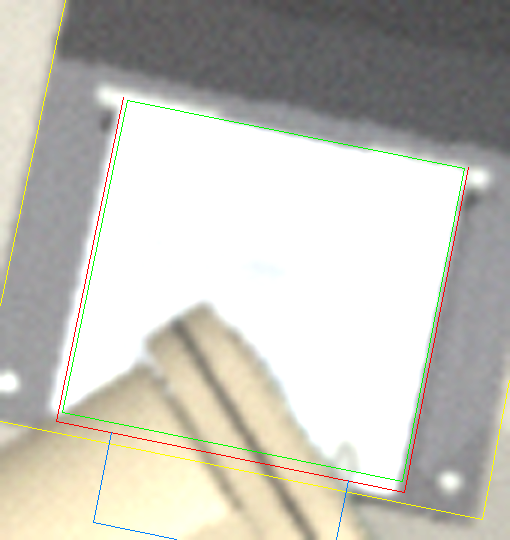

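Request:
servo_tool(rows=[{"dx": 0.006,"dy": 0,"dz": -0.0145,"wx": 0,"wy": 0,"wz": 0,"fingers": 1},{"dx": 0.01,"dy": 0,"dz": -0.0145,"wx": 0,"wy": 0,"wz": 0,"fingers": 1},{"dx": 0.013,"dy": 0,"dz": -0.0145,"wx": 0,"wy": 0,"wz": 0,"fingers": 1},{"dx": 0.013,"dy": 0,"dz": -0.0145,"wx": 0,"wy": 0,"wz": 0,"fingers": 1},{"dx": 0.013,"dy": 0,"dz": -0.0145,"wx": 0,"wy": 0,"wz": 0,"fingers": 1}])

```text
clock: 28.98
eef_pos: [523.5, -116.6, 77.9]
tool_rot: [1.074, 1.566, -2.288]
force: [0.3, -1.0, 0.5]
width: 0.3
```

Request:
servo_tool(rows=[{"dx": 0.006,"dy": 0,"dz": 0,"wx": 0,"wy": 0,"wz": 0,"fingers": 1},{"dx": 0.006,"dy": 0,"dz": 0,"wx": 0,"wy": 0,"wz": 0,"fingers": 1},{"dx": 0.006,"dy": 0,"dz": 0,"wx": 0,"wy": 0,"wz": 0,"fingers": 1},{"dx": 0,"dy": 0,"dz": 0,"wx": 0,"wy": 0,"wz": 0,"fingers": 1}])

```text
clock: 29.48
eef_pos: [522.3, -116.6, 65.2]
tool_rot: [1.098, 1.566, -2.264]
force: [-0.1, -0.4, 0.4]
width: 0.3
```

```bash
python3 - <<'E'
from ov import *
from pl import *
s=ctrl.get_image("scene"); p,R,st=cur(); print(p,st["force"].round(1))
draw("scene",s,T,0.0,(190,170,120,110),5,"pics/s26.png",False)
E
```

```text
[ 522.58040169 -116.61694105   65.38862985] [ 0.1 -0.9  0.4]
```

View pics/s26.png

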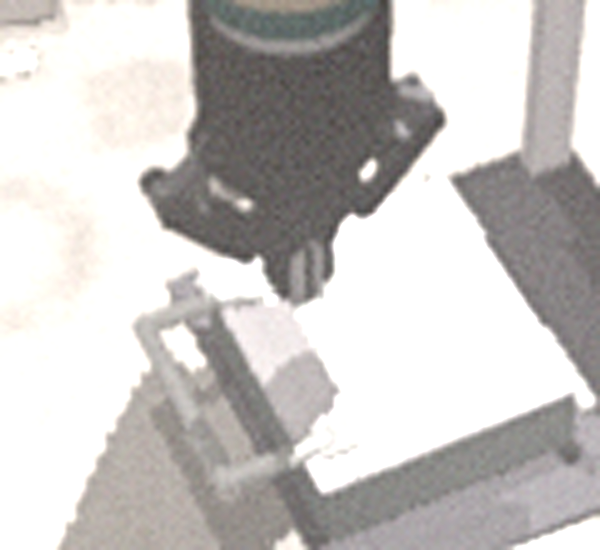

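Request:
servo_tool(rows=[{"dx": 0.008,"dy": 0,"dz": 0,"wx": 0,"wy": 0,"wz": 0,"fingers": 1},{"dx": 0.008,"dy": 0,"dz": 0,"wx": 0,"wy": 0,"wz": 0,"fingers": 1},{"dx": 0.008,"dy": 0,"dz": 0,"wx": 0,"wy": 0,"wz": 0,"fingers": 1},{"dx": 0.004,"dy": 0,"dz": 0,"wx": 0,"wy": 0,"wz": 0,"fingers": 1}])

```text
clock: 30.02
eef_pos: [522.5, -116.6, 43.8]
tool_rot: [1.055, 1.566, -2.307]
force: [0.9, 0.6, -0.0]
width: -0.1
```

Request:
servo_tool(rows=[{"dx": 0.004,"dy": 0,"dz": 0,"wx": 0,"wy": 0,"wz": 0,"fingers": 1},{"dx": 0.003,"dy": 0,"dz": 0,"wx": 0,"wy": 0,"wz": 0,"fingers": 1}])

```text
clock: 30.28
eef_pos: [522.7, -116.6, 38.9]
tool_rot: [1.164, 1.566, -2.199]
force: [-0.0, 0.3, -0.3]
width: 0.1
```

Request:
servo_tool(rows=[{"dx": 0.002,"dy": 0,"dz": 0,"wx": 0,"wy": 0,"wz": 0,"fingers": 1},{"dx": 0,"dy": 0,"dz": 0,"wx": 0,"wy": 0,"wz": 0,"fingers": 1}])

```text
clock: 30.52
eef_pos: [522.7, -116.7, 37.6]
tool_rot: [1.165, 1.566, -2.198]
force: [0.5, 0.2, -0.7]
width: -0.3
```

Request:
servo_tool(rows=[{"dx": 0.003,"dy": 0,"dz": 0,"wx": 0,"wy": 0,"wz": 0,"fingers": 1},{"dx": 0.002,"dy": 0,"dz": 0,"wx": 0,"wy": 0,"wz": 0,"fingers": 1}])

```text
clock: 30.78
eef_pos: [522.7, -116.7, 33.7]
tool_rot: [1.184, 1.566, -2.178]
force: [0.7, 0.1, 0.4]
width: -0.2
```

Request:
servo_tool(rows=[{"dx": 0.002,"dy": 0,"dz": 0,"wx": 0,"wy": 0,"wz": 0,"fingers": 1},{"dx": 0.001,"dy": 0,"dz": 0,"wx": 0,"wy": 0,"wz": 0,"fingers": 1}])

```text
clock: 31.02
eef_pos: [522.6, -116.7, 31.5]
tool_rot: [1.14, 1.566, -2.222]
force: [-0.3, -0.7, -0.1]
width: 0.0
```

Request:
servo_tool(rows=[{"dx": 0.002,"dy": 0,"dz": 0,"wx": 0,"wy": 0,"wz": 0,"fingers": 1},{"dx": 0,"dy": 0,"dz": 0,"wx": 0,"wy": 0,"wz": 0,"fingers": 1}])

```text
clock: 31.28
eef_pos: [522.6, -116.7, 30.0]
tool_rot: [1.129, 1.566, -2.233]
force: [-1.0, 0.3, -0.3]
width: -0.1
```

Still no contact; continue in ~1.5 mm steps.

Request:
servo_tool(rows=[{"dx": 0.002,"dy": 0,"dz": 0,"wx": 0,"wy": 0,"wz": 0,"fingers": 1},{"dx": 0,"dy": 0,"dz": 0,"wx": 0,"wy": 0,"wz": 0,"fingers": 1}])

```text
clock: 31.52
eef_pos: [522.6, -116.7, 28.5]
tool_rot: [1.146, 1.566, -2.216]
force: [0.3, 0.0, 0.2]
width: 0.4
```

Request:
servo_tool(rows=[{"dx": 0.0015,"dy": 0,"dz": 0,"wx": 0,"wy": 0,"wz": 0,"fingers": 1},{"dx": 0,"dy": 0,"dz": 0,"wx": 0,"wy": 0,"wz": 0,"fingers": 1}])

```text
clock: 31.78
eef_pos: [522.6, -116.7, 27.4]
tool_rot: [1.144, 1.566, -2.218]
force: [-0.2, -0.5, 0.4]
width: -0.1
```

```bash
python3 - <<'E'
from ov import *
from pl import *
s=ctrl.get_image("scene"); p,R,st=cur(); print(p,st["force"].round(1))
draw("scene",s,T,0.0,(190,170,120,110),5,"pics/s27.png",False)
E
```

```text
[ 522.66306206 -116.70692854   27.43349696] [ 0.5 -0.3 -0.6]
```

View pics/s27.png

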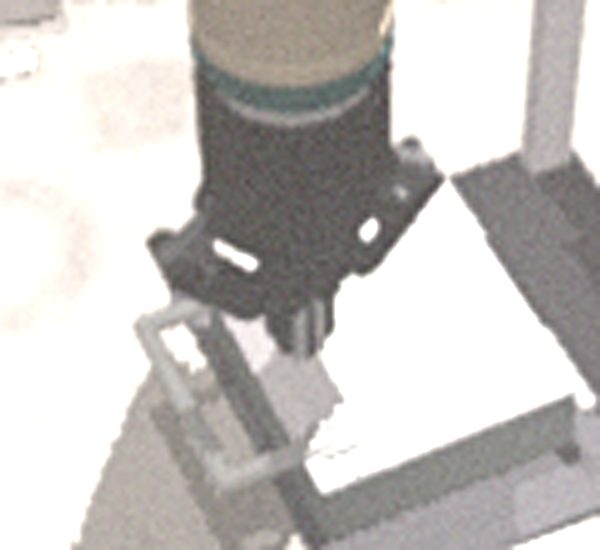

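Request:
servo_tool(rows=[{"dx": 0.002,"dy": 0,"dz": 0,"wx": 0,"wy": 0,"wz": 0,"fingers": 1},{"dx": 0,"dy": 0,"dz": 0,"wx": 0,"wy": 0,"wz": 0,"fingers": 1}])

```text
clock: 32.08
eef_pos: [522.6, -116.7, 25.9]
tool_rot: [1.142, 1.566, -2.22]
force: [-0.0, 0.7, -0.6]
width: -0.0
```

Request:
servo_tool(rows=[{"dx": 0.002,"dy": 0,"dz": 0,"wx": 0,"wy": 0,"wz": 0,"fingers": 1},{"dx": 0,"dy": 0,"dz": 0,"wx": 0,"wy": 0,"wz": 0,"fingers": 1}])

```text
clock: 32.33
eef_pos: [522.6, -116.7, 24.4]
tool_rot: [1.135, 1.566, -2.227]
force: [-0.5, 0.7, 0.2]
width: 0.2
```

Request:
servo_tool(rows=[{"dx": 0.0015,"dy": 0,"dz": 0,"wx": 0,"wy": 0,"wz": 0,"fingers": 1},{"dx": 0,"dy": 0,"dz": 0,"wx": 0,"wy": 0,"wz": 0,"fingers": 1}])

```text
clock: 32.58
eef_pos: [522.6, -116.7, 23.3]
tool_rot: [1.149, 1.566, -2.213]
force: [-0.2, -0.0, -0.3]
width: -0.1
```

Request:
servo_tool(rows=[{"dx": 0.002,"dy": 0,"dz": 0,"wx": 0,"wy": 0,"wz": 0,"fingers": 1},{"dx": 0,"dy": 0,"dz": 0,"wx": 0,"wy": 0,"wz": 0,"fingers": 1}])

```text
clock: 32.83
eef_pos: [522.6, -116.7, 21.7]
tool_rot: [1.131, 1.566, -2.231]
force: [0.0, 0.4, 0.7]
width: -0.1
```

Request:
servo_tool(rows=[{"dx": 0.0015,"dy": 0,"dz": 0,"wx": 0,"wy": 0,"wz": 0,"fingers": 1},{"dx": 0,"dy": 0,"dz": 0,"wx": 0,"wy": 0,"wz": 0,"fingers": 1}])

```text
clock: 33.08
eef_pos: [522.6, -116.7, 20.7]
tool_rot: [1.154, 1.566, -2.208]
force: [0.0, 0.2, 0.9]
width: 0.1
```

Request:
servo_tool(rows=[{"dx": 0.0015,"dy": 0,"dz": 0,"wx": 0,"wy": 0,"wz": 0,"fingers": 1},{"dx": 0,"dy": 0,"dz": 0,"wx": 0,"wy": 0,"wz": 0,"fingers": 1}])

```text
clock: 33.33
eef_pos: [522.6, -116.8, 19.5]
tool_rot: [1.151, 1.566, -2.211]
force: [0.2, 0.0, 0.5]
width: -0.1
```

```bash
python3 - <<'E'
from ov import *
from pl import *
s=ctrl.get_image("scene"); p,R,st=cur(); print(p,st["force"].round(1))
draw("scene",s,T,0.0,(190,170,120,110),5,"pics/s28.png",False)
E
```

```text
[ 522.61469022 -116.75286008   19.55460625] [ 0.6 -0.2  0. ]
```

View pics/s28.png

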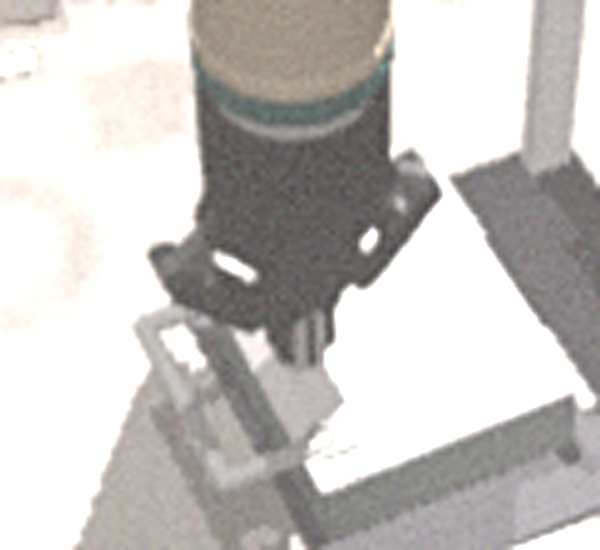

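Request:
servo_tool(rows=[{"dx": 0.002,"dy": 0,"dz": 0,"wx": 0,"wy": 0,"wz": 0,"fingers": 1},{"dx": 0,"dy": 0,"dz": 0,"wx": 0,"wy": 0,"wz": 0,"fingers": 1}])

```text
clock: 33.62
eef_pos: [522.6, -116.8, 18.0]
tool_rot: [1.141, 1.566, -2.221]
force: [0.2, 0.3, -0.4]
width: 0.2
```

Request:
servo_tool(rows=[{"dx": 0.002,"dy": 0,"dz": 0,"wx": 0,"wy": 0,"wz": 0,"fingers": 1},{"dx": 0,"dy": 0,"dz": 0,"wx": 0,"wy": 0,"wz": 0,"fingers": 1}])

```text
clock: 33.88
eef_pos: [522.7, -116.8, 17.6]
tool_rot: [1.327, 1.565, -2.035]
force: [-2.4, 0.1, 10.1]
width: -0.1
```

Request:
servo_tool(rows=[{"dx": 0.002,"dy": 0,"dz": 0,"wx": 0,"wy": 0,"wz": 0,"fingers": 1},{"dx": 0,"dy": 0,"dz": 0,"wx": 0,"wy": 0,"wz": 0,"fingers": 1}])

```text
clock: 34.12
eef_pos: [522.8, -116.8, 17.5]
tool_rot: [1.479, 1.564, -1.883]
force: [-6.1, -0.2, 22.8]
width: 0.1
```

Request:
servo_tool(rows=[{"dx": -0.01,"dy": 0,"dz": 0,"wx": 0,"wy": 0,"wz": 0,"fingers": 1},{"dx": -0.03,"dy": 0,"dz": 0,"wx": 0,"wy": 0,"wz": 0,"fingers": 1},{"dx": -0.05,"dy": 0,"dz": 0,"wx": 0,"wy": 0,"wz": 0,"fingers": 1},{"dx": -0.06,"dy": 0,"dz": 0.02,"wx": 0,"wy": 0,"wz": 0,"fingers": 1},{"dx": -0.06,"dy": 0,"dz": 0.04,"wx": 0,"wy": 0,"wz": 0,"fingers": 1}])

```text
clock: 34.75
eef_pos: [479.5, -106.1, 173.9]
tool_rot: [1.245, 1.567, -2.117]
force: [0.3, -0.7, 0.5]
width: -0.2
```

Request:
servo_tool(rows=[{"dx": -0.02,"dy": 0,"dz": 0.04,"wx": 0,"wy": 0,"wz": 0,"fingers": 1},{"dx": 0,"dy": -0.05,"dz": 0.03,"wx": 0,"wy": 0,"wz": 0,"fingers": 1},{"dx": 0,"dy": -0.06,"dz": 0.03,"wx": 0,"wy": 0,"wz": 0,"fingers": 1},{"dx": 0,"dy": -0.06,"dz": 0.03,"wx": 0,"wy": 0,"wz": 0,"fingers": 1},{"dx": 0,"dy": -0.06,"dz": 0,"wx": 0,"wy": 0,"wz": 0,"fingers": 1}])

```text
clock: 35.38
eef_pos: [420.4, 84.3, 187.2]
tool_rot: [1.242, 1.564, -2.119]
force: [1.5, -0.4, -0.9]
width: -0.3
```

```bash
python3 - <<'E'
from ov import *
from pl import *
s=ctrl.get_image("scene");t=ctrl.get_image("top"); p,R,st=cur(); print(st["clock"],p,st["force"].round(1),st["qpos"].round(2))
draw("scene",s,T,0.0,(190,150,160,160),3.4,"pics/a.png",True);cv2.imwrite("pics/t29.png",t[:,:,::-1])
a=cv2.imread("pics/a.png");c=np.zeros((544,800,3),np.uint8);c[:,:544]=a
draw("top",t,T,0.0,(205,130,100,120),2.56,"pics/b.png",True);b=cv2.imread("pics/b.png");c[:b.shape[0],544:544+b.shape[1]]=b;cv2.imwrite("pics/c29.png",c)
for n in("scene","top"):
  for l in ("lid_bar","lid_press","lid_hinge","flux_jar","clip_box","setup_block"): print(n,l,[(np.round(d["point"],1).tolist(),round(d["conf"],2)) for d in ctrl.mark_of(l,n)[:2]])
E
```

```text
35.475 [422.85385697  89.31969595 188.09190882] [ 0.1 -0.3  0.6] [ 0.4   0.47 -0.95  2.09  0.52  0.83  2.08]
scene lid_bar [([226.8, 248.6], 0.55), ([290.9, 225.1], 0.43)]
scene lid_press [([247.9, 240.7], 0.83)]
scene lid_hinge [([289.8, 225.6], 0.94)]
scene flux_jar [([241.3, 202.0], 0.97)]
scene clip_box [([302.6, 296.7], 0.92)]
scene setup_block [([258.8, 312.9], 0.67), ([290.3, 224.1], 0.19)]
top lid_bar [([238.0, 242.8], 0.59)]
top lid_press [([240.4, 216.2], 0.81)]
top lid_hinge [([254.1, 172.5], 0.7)]
top flux_jar [([187.0, 186.6], 0.61)]
top clip_box [([310.6, 208.4], 0.74)]
top setup_block [([298.5, 249.7], 0.8)]
```

View pics/c29.png

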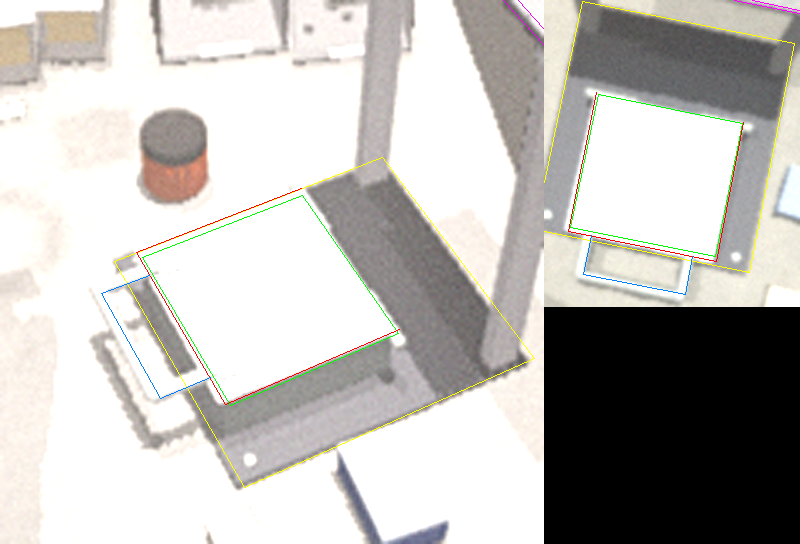

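View pics/t29.png

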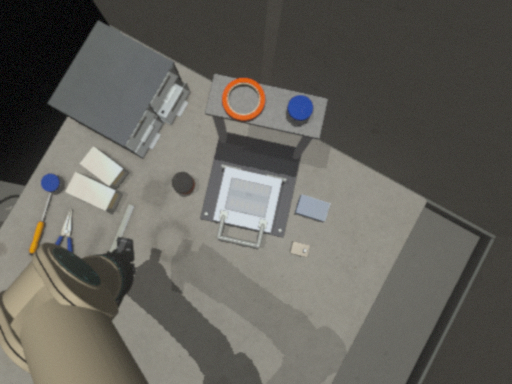

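Request:
servo_tool(rows=[{"dx": 0,"dy": 0,"dz": 0,"wx": 0,"wy": 0,"wz": 0,"fingers": 1},{"dx": 0,"dy": 0,"dz": 0,"wx": 0,"wy": 0,"wz": 0,"fingers": 1}])

```text
clock: 36.33
eef_pos: [421.8, 83.4, 187.1]
tool_rot: [1.169, 1.566, -2.193]
force: [0.3, -1.0, 0.3]
width: -0.3
```

```bash
python3 - <<'E'
from ov import *
from pl import *
s=ctrl.get_image("scene")
b=cv2.resize(s[200:290,200:320,::-1],None,fx=6,fy=6,interpolation=cv2.INTER_CUBIC)
for a,c in ((0.,(0,0,255)),(.12,(0,160,0))):
    P=[]
    for x,y in((0,-66),(-124,-66),(-124,66)): q=lidpt(x,6,a); P.append((proj("scene",st2w([q[0],y,q[2]],T))[0]-[200,200]+.5)*6)
    cv2.polylines(b,[np.array(P).astype(int)],False,c,1)
cv2.imwrite("pics/s30.png",b)
E
```

```text
(no output)
```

View pics/s30.png

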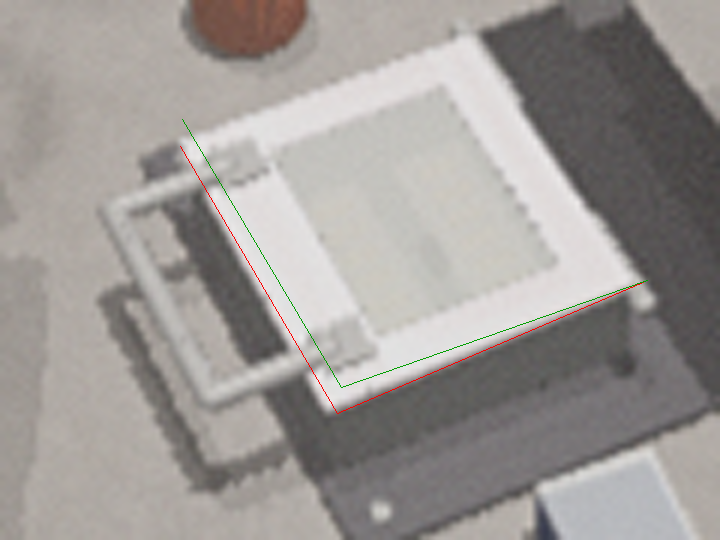

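The unbrightened view shows the lid's front right corner at crop (330,410). That is on the shut outline (red) and well below the 0.12 outline (green), so the lid is shut and the gripper is clear.

```bash
python3 -c "
from cell import ctrl
print(ctrl.finish_job(), ctrl.read_state()['clock'])"
```

```text
the job is handed in; nothing more can be done
the job is handed in; nothing more can be done
```

The lid is shut and the job was handed in shortly after 36.3 s, within the 61 s limit. I held the lid by its bar the whole way down. The snap over the catch came during that hold: resistance peaked near 6 N, then the catch pulled the lid in. I followed it down to the rigid stop (about 23 N at the bar), released and lifted clear. I then pressed at `lid_press` with the shut fingertips as a check: it was rigid up to about 23 N, with no give.

**Last checks:**
- The panel outline in the scene picture fits lid angle 0, not the 0.12 rest position.
- The jar, the clip box and the setup block show in the same places, to within detection error (a few pixels).
- The arm is well clear, with force near zero.

**What did not go as expected:**
- **Grasp:** The first closing missed the bar, because the real fingertips sat about 20–30 mm behind the reported TCP. I corrected this by looking at the pictures.
- **Order of pressing:** The snap came while I was still lowering by the bar, so the press at `lid_press` came after it and only confirmed the lid was shut.
- **Arm pose:** I first had to turn the wrist half round to reach a 40° lean.

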